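# Knock the eyelet die out of its holder on the knock-out stand

## Robot

A 6-joint arm with a two-finger parallel gripper is mounted at the origin on a cart in front of the work surface, level with it; the furniture and walls round the work are solid. World frame = base frame: x ahead of the robot, y to its left, z up, the work surface at z = 0. Lengths are in m, angles in degrees, forces in N, time in s.
With the tool pointing down it reaches from about 0.4 to 0.825 m from the base axis. Payload 7 kg.
Tool frame: the origin (TCP) lies on the centre line of the jaws, within the pads' length; the fingertips stand r.nose_length ahead of it and the grasp point (between the pads) lies 2 mm behind it (r.nose_length is the distance from the TCP to the fingertips, in m); z points along the fingers, y is the direction in which the jaws open and shut (so a half turn about z gives the same grasp; the last joint's range is limited). The gripper opens to 88 mm and grips with 3 to 60 N. Pads are 19 mm wide; open, the fingers measure 130 mm over their backs; the gripper's body (78 mm by 193 mm) begins 47 mm behind the grasp point.
Start: joints at [90.705, 20.546, 0.682, 0, -70.136, -16.507], TCP at [0.184, 0.649, 0.244] pointing down, gripper open.
Joint ranges: [-176.03, 176.03], [-82.01, 121.73], [-58.28, 71.71], [-173.87, 95.51], [-174.79, -0.11], [-173.66, 173.66]. Speed limits (degrees/s): [136.94, 136.94, 172.46, 180, 180, 180].

## Interface

Orientations are given as [roll, pitch, yaw] about the fixed x, y, z axes, in that order (R = Rz(yaw) Ry(pitch) Rx(roll)).
In Python, from plant import r gives the robot as it stands.
- The arm moves only by the tool apply_moves, never from a script. Its argument "targets" is a list of rows, each a list of 3 entries, a list of its own where there are three numbers: the shift along the tool's x, y, z scaled (see below), then the turn, a rotation vector about the tool's x, y, z scaled (see below), then the finger opening in mm, from 0 to 87.6. A call has 1 to 5 rows; each row shifts and turns the pose as measured when the row begins, along the tool's axes as they then stand; what a row does not reach is not made up. The controller multiplies each number of a shift by 0.04 m and each number of a turn by 8 degrees. A row lasts 1/10 s, in which the tool goes at most 50 mm and 8.59 degrees, less where a joint would pass 70% of its speed; a pose out of reach is approached as far as the arm can. A call with a number of a shift or a turn outside -1 to 1 is refused whole. A call with a gripper value outside its range is refused whole. The fingers move at their own pace and stop on an object; "squeeze" is the grip in N (left out, the last holds). Time passes only in rows, so rows that do not move let the fingers close. It gives the time, the measured TCP pose, the force and the opening at its end, in the units of the state.
- r.get_state(): the state, without advancing time (a new reading comes with each control period).
- r.capture(name): name is "scene" or "top" or "wrist"; returns a dict with "img" (400x640x3 uint8, blue, green, red), "z_map" (400x640 float32, m along the optical axis (not along the pixel's ray), 0 where there is no reading), "fx", "fy", "cx", "cy" (pixels), "k1" (the pictures are not rectified: a ray, as slopes to the right and down, at radius r is drawn at 1 + k1 r^2 times it, then the intrinsics apply), "camera_from_world" (4x4, takes a point from world to camera coordinates); the wrist camera has in their place "mount" (4x4, takes a point from camera to tool coordinates, whose origin is the TCP and whose axes are the flange's). Camera axes: x right, y up, looking along -z (the intrinsics and any distortion apply to the point x, -y, -z); pixel columns grow to the right and rows downward; lengths in m; the calibration is good to about 2 mm. A picture is of the moment at which its call begins: read the wrist's pose just before it.
- r.close_job(): hands the job in, once; it reports no verdict.
The state is a dict: "time_s": time; "joints": joint angles; "qd": joint speeds; "joint_torque": joint torques, N m; "tcp_pos": TCP position; "eef_rot": TCP orientation; "contact_force": force on the tool from outside, world axes, zero at the start; "moment": the same for the moment, N m; "gripper_width": finger opening in m.
Only numpy, scipy, OpenCV 4.12 (cv2) and the standard library are available. Lean on these libraries where they do the work, as an engineer would, in place of code of your own. Each camera call takes 0.05 s, during which the arm holds its last target.

## Task

The eyelet die sits below flush in its holder and has to be poked out from below. Lift the holder, lower it over the pin of the knock-out stand, feeling about gently until the pin finds the access hole under the die, and press it steadily down, never bearing on the stand with more than 35 N, until it sits fully down on the stand's shoulder and the die stands proud; then lift the die out and set it upright, face up, on the floor of the steel parts dish, leaving the holder seated on the stand and the hammer, screwdriver and awl undisturbed.

Things in the scene. Friction and masses are not known exactly. Their poses are not given: they have to be found in the camera images.
- holder: loose aluminium die holder, 0.3 kg, top up: block 50 x 50 mm, 36 mm high, with a slotted clamping foot (24 mm long, 50 wide, 14 high) on its -x side. Origin: centre of the 50 mm square's underside, z up. The faces at y = -25 and +25 mm are plain, for gripping. Round recess for the die in the top, 31 mm diameter, 28 mm deep, on the z axis; the floor under it is 8 mm thick
- access_hole (a point): mouth of the access hole in the underside of the holder, at its origin, hidden from above: square-edged, 12 mm diameter, through the 8 mm floor to the die's underside; axes as the holder's
- die: loose steel button die, 30 mm diameter, 26 mm high, 0.12 kg; origin in the centre of its underside, z up along its axis. Starts fully down in the recess, face 2 mm below the holder's top, held by spring balls in a groove: they let go at about 8 to 16 N, within the first 4 mm up, then it slides with light drag. Holder down on the shoulder, it stands on the pin, 18 mm proud
- stand: fixed round knock-out stand, dark steel: flange 88 mm diameter, 10 high; post 58 mm diameter, its flat top, the shoulder, 30 mm above the bench. Origin on its axis at bench level, z up. An upright flat-ended 10 mm pin rises to 58 mm above the bench from a locked eccentric bush in the post: it stands 4.5 mm off the axis, in a direction that differs each time and is not told by this pose
- dish: empty round shallow steel parts dish, 0.35 kg, loose: 120 mm across the rim, flat floor of about 95 mm diameter, 3 mm thick, rim 20 mm high; origin in the centre of its underside, z up
- hammer: bystander: ash-handled hammer lying on the bench, 121 x 279 x 32 mm, origin at the centre of its underside; leave alone
- driver_small: bystander: black-handled screwdriver lying on the bench, 150 mm long, origin at the centre of its underside; leave alone
- sewing_awl: bystander: sewing awl with a short brown wooden haft lying on the bench, 152 mm long, origin at the centre of its underside; leave alone
Things that resemble listed ones, but are neither listed nor needed, are in the scene too. Several things look just like the holder: the one meant starts farthest to the robot's left.

How it is judged (in metres and radians):
On the way, in this order (a step that is already met when the one before it is completed fails the run):
1. the pin has entered the access hole from below: the holder is level over the stand, its underside more than 4 mm below the pin's end (height (world z) of holder below 0.054 m and horizontal distance between stand and holder below 0.0075 m and angle between holder's own z axis and vertical below 0.1 rad), for 0.1 s.
2. the holder sits fully down on the stand's shoulder (within 1.5 mm) and the die has risen at least 18 mm in its recess (height (world z) of holder below 0.0315 m and z of die in the frame of holder above 0.026 m and horizontal distance between die and holder below 0.004 m and horizontal distance between stand and holder below 0.0075 m and angle between holder's own z axis and vertical below 0.1 rad), for 0.2 s.
At the end, for the whole second after the job is handed in: the die stands upright, face up (within 0.15 rad) and at rest on the floor of the dish (underside within 8 mm of the dish's underside), the dish upright; the holder sits level on the stand's shoulder (within 1.5 mm) over the pin (axis within 7.5 mm of the stand's) (horizontal distance between die and dish below 0.035 m and z of die in the frame of dish below 0.008 m and angle between die's own z axis and vertical below 0.15 rad and linear speed of die below 0.02 m/s and angle between dish's own z axis and vertical below 0.1 rad and height (world z) of holder below 0.0315 m and horizontal distance between stand and holder below 0.0075 m and angle between holder's own z axis and vertical below 0.05 rad); the robot touches nothing.
It fails at once if the stand (pin or shoulder) is loaded with more than 35 N (contact force between stand and anything else above 35 N).
It fails at once if a bystander (hammer, screwdriver, awl) is moved more than 20 mm (distance of any of hammer, driver_small, sewing_awl from where it was at the start of the episode above 0.02 m).
It also fails if it takes over 72 s, if anything falls off the work surface, if the arm or the gripper's body presses on something with over 40 N, if the wrist force passes 120 N, or if a joint passes its speed limit or range.

## Working session

There is one attempt and no reset: what is moved stays moved. The work goes in short steps, Python scripts to look and compute and a tool call to move; the robot and the scene stay as the last step left them, time stands still between calls to the robot, and variables do not carry over. Pictures are saved under pics/ and viewed, and the job is handed in when it is done.

Besides the shell and the picture viewer there is one more tool, called in YAML: its name, and indented under it one key for each argument. apply_moves: Moves the arm, as the interface text tells. Its arguments: {"type":"object","properties":{"targets":{"type":"array","items":{"type":"array"}},"squeeze":{"type":"number"}},"required":["targets"]}

```bash
ls; mkdir -p pics; cat > h.py <<'E'
import numpy as np, cv2
from plant import r
from scipy.spatial.transform import Rotation as R
def cap(n,fn):
    s=r.get_state(); c=r.capture(n); cv2.imwrite(fn,c['img'])
    if 'mount' in c:
        T=np.eye(4); T[:3,:3]=R.from_euler('xyz',s['eef_rot'],degrees=True).as_matrix(); T[:3,3]=s['tcp_pos']
        c['wfc']=T@c['mount']
    else: c['wfc']=np.linalg.inv(c['camera_from_world'])
    return c
def undist(c,u,v):
    x=(np.asarray(u,float)-c['cx'])/c['fx']; y=(np.asarray(v,float)-c['cy'])/c['fy']
    rd=np.hypot(x,y); rr=rd.copy()
    for _ in range(20): rr=rd/(1+c['k1']*rr**2)
    s=np.where(rd>0,rr/np.maximum(rd,1e-12),1)
    return x*s,y*s
def ray(c,u,v):
    x,y=undist(c,u,v); d=np.stack([x,-y,-np.ones_like(x)],-1)
    return c['wfc'][:3,3], d@c['wfc'][:3,:3].T
def onz(c,u,v,z):
    o,d=ray(c,u,v); t=(z-o[2])/d[...,2]; return o+t[...,None]*d
def cloud(c):
    v,u=np.mgrid[:400,:640]; o,d=ray(c,u,v); z=c['z_map']; return o+d*z[...,None], z>0
E
python3 - <<'E'
from h import *
print(r.get_state(), r.nose_length)
for n in ('scene','top','wrist'):
    c=cap(n,f'pics/{n}0.png'); print(n,c['fx'],c['k1'],c['wfc'].round(3).tolist())
    np.savez(f'{n}0.npz',**c)
E
```

```text
pics
{'time_s': 0.0, 'joints': array([ 9.07045708e+01,  2.05915113e+01,  6.34171617e-01, -2.13218231e-02,
       -7.01370567e+01, -1.65080505e+01]), 'qd': array([-0.00552515,  0.0276872 , -0.00361401, -0.0100084 , -0.03608245,
       -0.0041671 ]), 'joint_torque': array([ 2.00795825e-03, -5.82716060e+01,  2.93054152e+01,  6.99746087e+00,
        6.78650526e-03, -1.59403389e-04]), 'tcp_pos': array([0.18370651, 0.64903283, 0.24262106]), 'eef_rot': array([ 1.79903799e+02, -7.60778707e-03, -1.58107344e+01]), 'contact_force': array([-0.18255085, -0.7425713 ,  0.00083531]), 'moment': array([ 0.02727926,  0.04949727, -0.01731639]), 'gripper_width': 0.0875291557980559} 0.017
scene 401.6160320223452 -0.09019327006585459 [[0.863, 0.208, -0.46, 0.012], [-0.505, 0.338, -0.794, -1.198], [-0.009, 0.918, 0.397, 0.552], [0.0, 0.0, 0.0, 1.0]]
top 438.5835969639256 -0.043523582983510806 [[-0.028, 0.993, -0.117, 0.426], [-1.0, -0.027, 0.005, -0.196], [0.002, 0.118, 0.993, 1.358], [0.0, 0.0, 0.0, 1.0]]
wrist 308.004871227628 -0.04363662242477772 [[-0.273, 0.926, 0.262, 0.254], [-0.962, -0.263, -0.072, 0.63], [0.002, -0.271, 0.963, 0.383], [0.0, 0.0, 0.0, 1.0]]
```

View pics/top0.png

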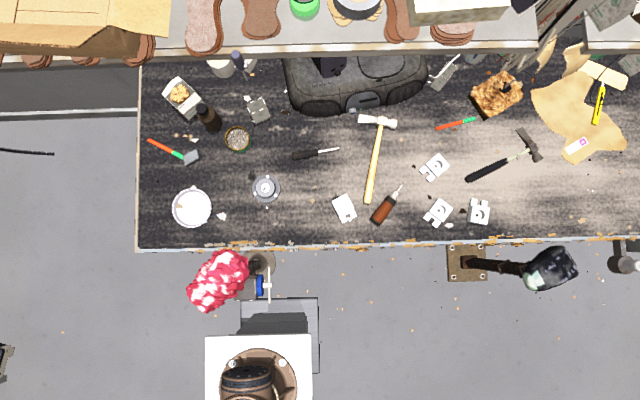

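View pics/scene0.png

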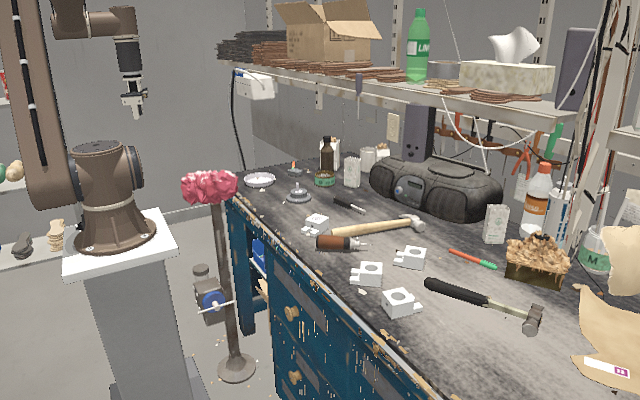

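View pics/wrist0.png

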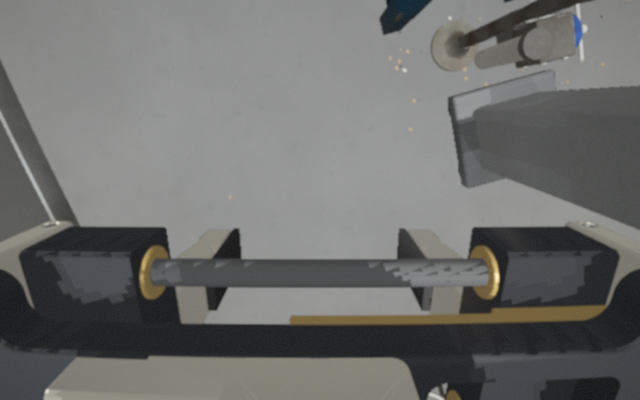

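```bash
python3 - <<'E'
from h import *
c=dict(np.load('top0.npz'))
im=c['img']
cv2.imwrite('pics/t1.png',cv2.resize(im[130:250,160:520],None,fx=2.2,fy=2.2,interpolation=cv2.INTER_CUBIC))
s=dict(np.load('scene0.npz'))['img']
cv2.imwrite('pics/s1.png',cv2.resize(s[160:330,230:440],None,fx=3.5,fy=3.5,interpolation=cv2.INTER_CUBIC))
P,ok=cloud(c)
for n,(u,v) in dict(h=(344,208),h2=(434,166),h3=(437,212),h4=(479,211),stand=(266,188),dish=(191,208),pin=(265,186),edge=(142,246)).items():
    print(n,P[v,u].round(4), onz(c,np.array(u),np.array(v),0.03).round(4))
E
```

```text
h [ 0.5231 -0.273   0.0321] [ 0.5233 -0.2731  0.03  ]
h2 [ 0.6494 -0.5621  0.0026] [ 0.6449 -0.5547  0.03  ]
h3 [ 0.5028 -0.554   0.0357] [ 0.5031 -0.5556  0.03  ]
h4 [ 0.5036 -0.6924  0.0095] [ 0.5024 -0.6849  0.03  ]
stand [ 0.5913 -0.0369  0.026 ] [ 0.5908 -0.0374  0.03  ]
dish [0.5379 0.1992 0.0053] [0.5358 0.192  0.03  ]
pin [ 0.5976 -0.0339  0.0258] [ 0.5971 -0.0344  0.03  ]
edge [ 0.4245  0.3544 -0.0037] [0.4246 0.3408 0.03  ]
```

View pics/t1.png

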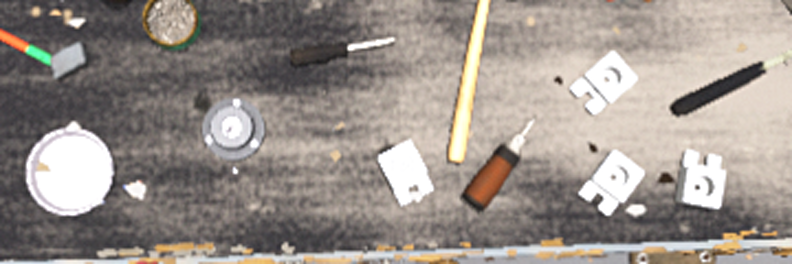

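View pics/s1.png

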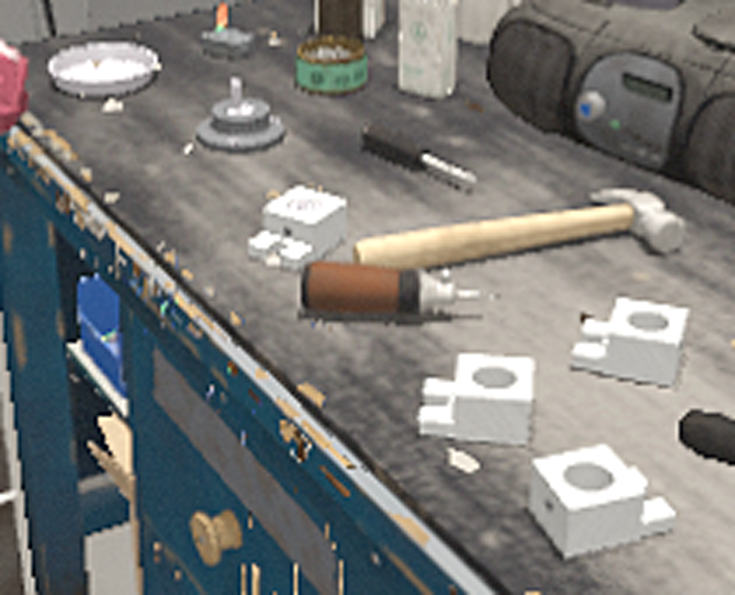

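```bash
python3 - <<'E'
from h import *
c=dict(np.load('top0.npz')); P,ok=cloud(c)
def fit(m,name):
    n,l,st,ce=cv2.connectedComponentsWithStats(m.astype(np.uint8))
    for i in range(1,n):
        if st[i,4]>60:
            v,u=np.nonzero(l==i); q=P[v,u]; rc=cv2.minAreaRect(q[:,:2].astype(np.float32)*1000)
            print(name,st[i].tolist(),q.mean(0).round(4),rc)
reg=np.zeros((400,640),bool); reg[185:230,325:366]=1
fit(reg&(P[...,2]>0.029)&(P[...,2]<.045),'top'); fit(reg&(P[...,2]>0.008)&(P[...,2]<.045),'all')
reg[:]=0; reg[165:210,245:290]=1
fit(reg&(P[...,2]>0.022)&(P[...,2]<.07),'post');fit(reg&(P[...,2]>0.005)&(P[...,2]<.07),'flange')
reg[:]=0; reg[180:235,165:220]=1
fit(reg&(P[...,2]>0.012)&(P[...,2]<.04),'dish')
print((P[180:196,260:274,2]*1000).round(0).astype(int))
E
```

```text
top [332, 194, 22, 22, 263] [ 0.5344 -0.2689  0.0361] ((534.5746459960938, -268.7547607421875), (49.129798889160156, 49.4962043762207), 24.935558319091797)
all [332, 194, 25, 29, 376] [ 0.5261 -0.2724  0.03  ] ((524.3191528320312, -273.52728271484375), (71.62745666503906, 49.75199890136719), 25.186302185058594)
post [256, 178, 19, 19, 287] [ 0.5934 -0.0342  0.0314] ((594.05126953125, -34.602989196777344), (55.4947624206543, 55.73680114746094), 88.2023696899414)
flange [252, 174, 29, 28, 621] [ 0.5929 -0.0348  0.0207] ((594.9768676757812, -34.6025505065918), (86.88330841064453, 84.47506713867188), 89.0441665649414)
dish [173, 188, 38, 39, 231] [0.5423 0.2049 0.0183] ((539.8109741210938, 194.65838623046875), (116.90528869628906, 116.57179260253906), 45.02113342285156)
[[  33   30   32   26   29   25   28   25   29   28   32   31   18   11]
 [  31   29   27   29   33   30   28   33   30   30   31   26   32   19]
 [  29   32   31   31   28   25   30   31   22   31   33   29   29   17]
 [  32   32   33   32   33   33   28   31   36   32   26   30   36   31]
 [  28   32   27   29   28   34   29   32   30   26   34   34   31   31]
 [  30   33   56   57   27   27   30   30   30   23   30   30   36   32]
 [  32   57   61   55   53   26   29   30   33   29   31   31   31   30]
 [  34   58   56   57   52   31   33   29   29   30   31   27   31   32]
 [  33   30   60   56   46   30   26   29   29   28   28   32   31   30]
 [  31   22   27   30   36   31   29   30   33   25   29   33   28   31]
 [  34   34   29   29   24   27   30   30   29   30   32   28   27   32]
 [  24   27   30   28   30   30   31   29   29   31   30   33   26   32]
 [  33   34   34   27   34   30   30   31   29   30   31   29   30   23]
 [  29   34   34   31   36   34   31   30   31   30   27   29   28   14]
 [  37   31   27   32   28   35   26   30   30   30   31   32 1358   18]
 [  35   25   31   30   28   27   30   30   34   35   31   18   13   15]]
```

```bash
cat > plan.py <<'E'
import sys,json
from h import *
def plan(target,yaw,n=5,step=0.04,grip=87.6,tmax=8.0,frac=None):
    s=r.get_state(); p=np.array(s['tcp_pos']); Rm=R.from_euler('xyz',s['eef_rot'],degrees=True)
    Rt=R.from_euler('xyz',[180,0,yaw],degrees=True); rows=[]
    for i in range(n):
        d=np.array(target)-p; L=np.linalg.norm(d); d=d*min(1,step/max(L,1e-9))
        w=(Rm.inv()*Rt).as_rotvec(degrees=True); a=np.linalg.norm(w); w=w*min(1,tmax/max(a,1e-9))
        sh=(Rm.inv().apply(d)/0.04).round(3); tn=(w/8).round(3)
        rows.append([sh.tolist(),tn.tolist(),grip])
        p=p+Rm.apply(sh*0.04); Rm=Rm*R.from_rotvec(tn*8,degrees=True)
    return s,rows,p
if __name__=='__main__':
    a=json.loads(sys.argv[1]); s,rows,p=plan(a[0],a[1],*a[2:])
    print(s['time_s'],s['tcp_pos'].round(4),s['eef_rot'].round(2),s['contact_force'].round(2),s['gripper_width'].round(4)); print(json.dumps(rows)); print('end',p.round(4))
E
python3 plan.py '[[0.45,0.42,0.244],-155,5]'; 
```

```text
Traceback (most recent call last):
  File "plan.py", line 15, in <module>
    print(s['time_s'],s['tcp_pos'].round(4),s['eef_rot'].round(2),s['contact_force'].round(2),s['gripper_width'].round(4)); print(json.dumps(rows)); print('end',p.round(4))
                                                                                              ^^^^^^^^^^^^^^^^^^^^^^^^
AttributeError: 'float' object has no attribute 'round'
```

```bash
sed -i "s/s\['gripper_width'\].round(4)/round(s['gripper_width'],4)/" plan.py
python3 plan.py '[[0.45,0.42,0.244],-155,5]'; 
```

```text
0.15 [0.1837 0.6492 0.2428] [ 1.7993e+02 -1.0000e-02 -1.5810e+01] [ 0.69  0.51 -0.51] 0.0876
[[[0.907, 0.421, -0.003], [0.0, -0.001, 1.0], 87.6], [[0.957, 0.291, -0.003], [0.0, -0.001, 1.0], 87.6], [[0.988, 0.155, -0.003], [0.0, -0.001, 1.0], 87.6], [[1.0, 0.016, -0.003], [0.0, -0.001, 1.0], 87.6], [[0.992, -0.123, -0.003], [0.0, -0.001, 1.0], 87.6]]
end [0.3353 0.5187 0.2435]
```

apply_moves:
  targets:
    - [[0.9, 0.42, 0], [0, 0, 1], 87.6]
    - [[0.95, 0.29, 0], [0, 0, 1], 87.6]
    - [[0.98, 0.15, 0], [0, 0, 1], 87.6]
    - [[1, 0, 0], [0, 0, 1], 87.6]
    - [[0.99, -0.12, 0], [0, 0, 1], 87.6]

```text
time_s: 0.65
tcp_pos: [0.3345, 0.5172, 0.24]
eef_rot: [179.8, -0.2, -56.8]
contact_force: [-0.2, 0.1, 0.9]
gripper_width: 0.0877
```

```bash
python3 plan.py '[[0.594,-0.03,0.23],-155,5]'; 
```

```text
0.65 [0.3345 0.5172 0.24  ] [179.79  -0.19 -56.77] [-0.16  0.11  0.88] 0.0877
[[[0.99, 0.137, 0.02], [-0.0, -0.003, 1.0], 87.6], [[1.0, -0.003, 0.02], [-0.0, -0.003, 1.0], 87.6], [[0.99, -0.142, 0.019], [-0.0, -0.003, 1.0], 87.6], [[0.96, -0.278, 0.019], [-0.0, -0.003, 1.0], 87.6], [[0.912, -0.409, 0.019], [-0.0, -0.003, 1.0], 87.6]]
end [0.4202 0.3365 0.2367]
```

apply_moves:
  targets:
    - [[0.99, 0.14, 0], [0, 0, 1], 87.6]
    - [[1, 0, 0], [0, 0, 1], 87.6]
    - [[0.99, -0.14, 0], [0, 0, 1], 87.6]
    - [[0.96, -0.28, 0], [0, 0, 1], 87.6]
    - [[0.91, -0.41, 0], [0, 0, 1], 87.6]

```text
time_s: 1.15
tcp_pos: [0.4214, 0.3278, 0.2391]
eef_rot: [179.9, -0.4, -98.5]
contact_force: [1.1, -0.2, 0.6]
gripper_width: 0.0877
```

```bash
python3 plan.py '[[0.594,-0.03,0.23],-155,5]'; 
```

```text
1.15 [0.4214 0.3278 0.2391] [179.93  -0.43 -98.53] [ 1.06 -0.23  0.6 ] 0.0877
[[[0.826, -0.563, 0.028], [-0.003, -0.008, 1.0], 87.6], [[0.739, -0.673, 0.027], [-0.003, -0.008, 1.0], 87.6], [[0.639, -0.769, 0.026], [-0.003, -0.007, 1.0], 87.6], [[0.525, -0.851, 0.025], [-0.002, -0.008, 1.0], 87.6], [[0.402, -0.915, 0.025], [-0.003, -0.007, 1.0], 87.6]]
end [0.5083 0.1477 0.2346]
```

apply_moves:
  targets:
    - [[0.83, -0.56, 0], [0, 0, 1], 87.6]
    - [[0.74, -0.67, 0], [0, 0, 1], 87.6]
    - [[0.64, -0.77, 0], [0, 0, 1], 87.6]
    - [[0.53, -0.85, 0], [0, 0, 1], 87.6]
    - [[0.4, -0.9, 0], [0, 0, 1], 87.6]

```text
time_s: 1.65
tcp_pos: [0.5068, 0.1384, 0.2403]
eef_rot: [-179.8, -0.4, -140.2]
contact_force: [1.1, 0.2, -0.1]
gripper_width: 0.0879
```

```bash
python3 plan.py '[[0.594,-0.03,0.23],-155,5]'; 
```

```text
1.65 [0.5068 0.1384 0.2403] [-179.78   -0.35 -140.19] [ 1.09  0.22 -0.12] 0.0879
[[[0.215, -0.975, 0.059], [-0.018, -0.022, 1.0], 87.6], [[0.077, -0.995, 0.056], [-0.015, -0.018, 0.852], 87.6], [[-0.042, -0.998, 0.054], [0.0, -0.001, -0.0], 87.6], [[-0.042, -0.998, 0.054], [0.0, 0.0, -0.0], 87.6], [[-0.031, -0.747, 0.041], [0.0, 0.0, -0.0], 87.6]]
end [ 0.594 -0.03   0.23 ]
```

apply_moves:
  targets:
    - [[0.21, -0.97, 0.06], [0, 0, 1], 87.6]
    - [[0.08, -0.99, 0.06], [0, 0, 0.85], 87.6]
    - [[-0.04, -0.99, 0.05], [0, 0, 0], 87.6]
    - [[-0.04, -0.99, 0.05], [0, 0, 0], 87.6]
    - [[-0.03, -0.75, 0.04], [0, 0, 0], 87.6]

```text
time_s: 2.15
tcp_pos: [0.5938, -0.0388, 0.2305]
eef_rot: [-179.7, -0.3, -156.0]
contact_force: [0.4, -0.1, -0.0]
gripper_width: 0.0877
```

```bash
python3 - <<'E'
from h import *
s=r.get_state(); print(s['tcp_pos'],s['eef_rot'],s['qd'].round(2))
c=cap('wrist','pics/w1.png'); np.savez('w1.npz',**c)
E
```

```text
[ 0.59381678 -0.03875609  0.23054322] [-179.72513353   -0.25280136 -155.98086408] [-31.57  14.42  16.81  -0.23  -2.24  30.98]
```

View pics/w1.png

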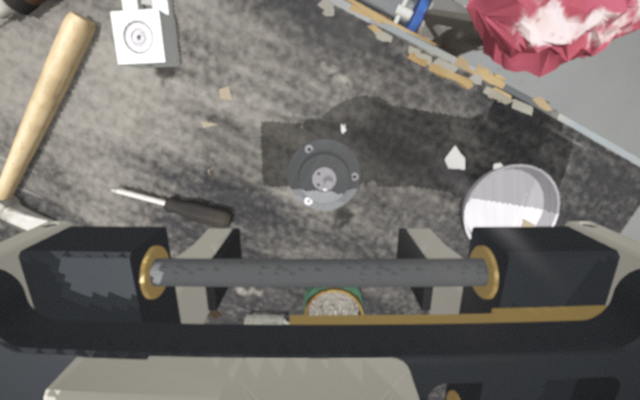

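```bash
python3 - <<'E'
from h import *
c=cap('wrist','pics/w2a.png')
s=r.get_state(); print(s['tcp_pos'],s['eef_rot'],s['qd'].round(2))
c=cap('wrist','pics/w2.png'); np.savez('w2.npz',**c)
cv2.imwrite('pics/w2z.png',cv2.resize(c['img'][125:225,270:380],None,fx=6,fy=6,interpolation=cv2.INTER_CUBIC))
cv2.imwrite('pics/w2h.png',cv2.resize(c['img'][0:90,80:200],None,fx=6,fy=6,interpolation=cv2.INTER_CUBIC))
E
```

```text
[ 0.59401358 -0.03974818  0.22983276] [-179.71692359   -0.32701155 -156.12075418] [ 3.   -1.61 -1.41 -0.91 -0.02 -3.21]
```

View pics/w2z.png

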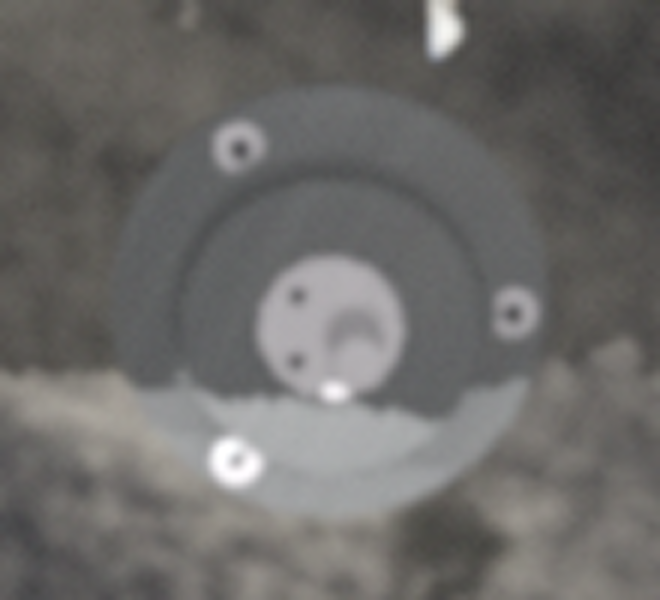

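View pics/w2h.png

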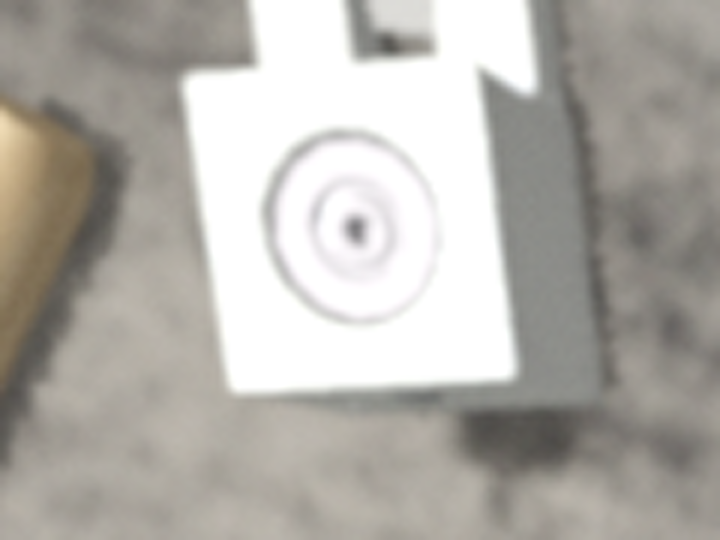

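```bash
python3 - <<'E'
from h import *
c=dict(np.load('w2.npz')); P,ok=cloud(c)
z=P[...,2]
sub=(z[168:200,312:346]*1000).round(0).astype(int); print(sub)
m=np.zeros_like(z,bool); m[165:205,305:350]=1
m&=(z>.045)&(z<.07); v,u=np.nonzero(m); print(len(u),u.mean(),v.mean(),P[m].mean(0), np.median(z[m]))
# enhanced
g=c['img'][160:205,300:350]; g=cv2.resize(g,None,fx=12,fy=12,interpolation=cv2.INTER_CUBIC).astype(float)
g=np.clip((g-90)*2.2,0,255).astype(np.uint8); cv2.imwrite('pics/w2e.png',g)
E
```

```text
[[28 27 30 ... 28 29 29]
 [28 29 29 ... 29 28 28]
 [28 29 28 ... 28 30 29]
 ...
 [28 29 29 ... 11 11 10]
 [29 28 30 ... 11 10  9]
 [29 28 30 ... 11  9 10]]
86 328.95348837209303 184.03488372093022 [ 0.59204051 -0.02951784  0.05538052] 0.05640244860914145
```

View pics/w2e.png

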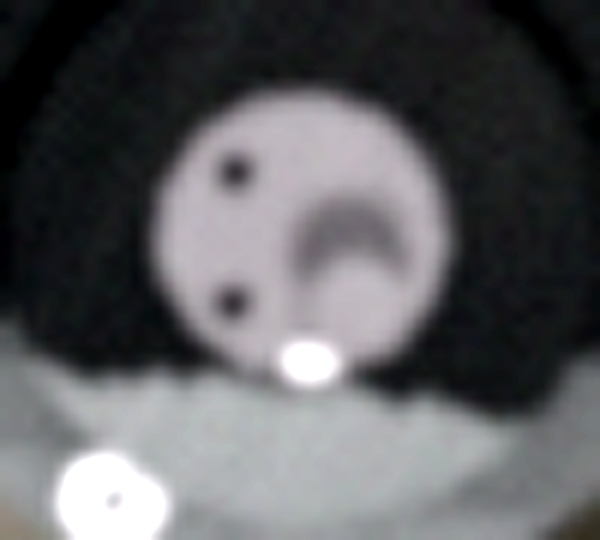

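```bash
python3 - <<'E'
from h import *
c=dict(np.load('w2.npz')); P,ok=cloud(c); z=P[...,2]
m=np.zeros_like(z,bool); m[165:205,305:350]=1
m&=(z>.052)&(z<.066); v,u=np.nonzero(m); print(len(u),u.mean(),v.mean(),P[m].mean(0),P[m][:,:2].ptp(0) if 0 else np.ptp(P[m],axis=0))
print('pin',onz(c,np.array([u.mean(),329.3]),np.array([v.mean(),185.8]),.058))
print('bush',onz(c,np.array(325.4),np.array(179.6),.03))
# post top via depth
m=np.zeros_like(z,bool); m[140:215,280:370]=1
mm=m&(z>.024)&(z<.036); q=P[mm][:,:2].astype(np.float32)*1000; print('post',cv2.minEnclosingCircle(q),cv2.minAreaRect(q),np.median(z[mm]))
mm=m&(z>.005)&(z<.066); q=P[mm][:,:2].astype(np.float32)*1000; print('flange',cv2.minEnclosingCircle(q),cv2.minAreaRect(q))
# bush by brightness
g=c['img'].astype(int).sum(2)
# holder
m=np.zeros_like(z,bool); m[0:80,95:185]=1
mm=m&(z>.028)&(z<.045); q=P[mm][:,:2].astype(np.float32)*1000; print('holder',cv2.minAreaRect(q),np.median(z[mm]))
print('die ctr',onz(c,np.array(80+352/6),np.array(228/6),.034))
uv=np.array([[185,78],[478,62],[518,378],[232,392]])/6+[80,0]; print(onz(c,uv[:,0],uv[:,1],.036), onz(c,uv[:,0],uv[:,1],.036).mean(0))
m=np.zeros_like(z,bool); m[150:250,450:575]=1
mm=m&(z>.012)&(z<.03); q=P[mm][:,:2].astype(np.float32)*1000; print('dish',cv2.minEnclosingCircle(q),np.median(z[mm]))
E
```

```text
74 329.05405405405406 184.72972972972974 [ 0.59247208 -0.0292355   0.05643561] [0.0097092  0.00959951 0.00618076]
pin [[ 0.59214257 -0.02943141  0.058     ]
 [ 0.59308477 -0.02872327  0.058     ]]
bush [ 0.59425207 -0.03220242  0.03      ]
post ((594.7271118164062, -33.32869338989258), 29.094173431396484) ((594.3905639648438, -33.164459228515625), (57.084678649902344, 55.978363037109375), 22.80246925354004) 0.028655394367430975
flange ((594.7171020507812, -33.272499084472656), 43.965797424316406) ((595.4337768554688, -33.11246871948242), (86.2101058959961, 86.89117431640625), 23.6059627532959)
holder ((534.9971923828125, -267.63372802734375), (51.35786056518555, 51.7978630065918), 25.312271118164062) 0.03447671344406994
die ctr [ 0.5352786  -0.26751523  0.034     ]
[[ 0.52354837 -0.29996593  0.036     ]
 [ 0.50230781 -0.25383047  0.036     ]
 [ 0.5471167  -0.2324656   0.036     ]
 [ 0.56882616 -0.27875251  0.036     ]] [ 0.53544976 -0.26625363  0.036     ]
dish ((539.1884155273438, 195.45480346679688), 60.481239318847656) 0.017657146925078776
```

```bash
python3 - <<'E'
from h import *
for n in ('w2','top0'):
    c=dict(np.load(n+'.npz')); P,ok=cloud(c)
    b=np.array([.535,-.2675]) if n=='w2' else np.array([.5345,-.2688]); a=np.radians(25.2)
    q=P[...,:2]-b; x=q[...,0]*np.cos(a)+q[...,1]*np.sin(a); y=-q[...,0]*np.sin(a)+q[...,1]*np.cos(a)
    m=ok&(abs(x)<.06)&(abs(y)<.12)&(P[...,2]>.007)&(P[...,2]<.08)
    # grid of max heights, 5mm
    G=np.zeros((24,40),int)
    ix=((x[m]+.06)/.005).astype(int); iy=((y[m]+.1)/.005).astype(int); k=(iy>=0)&(iy<40)&(ix<24)
    np.maximum.at(G,(ix[k],iy[k]),(P[...,2][m][k]*1000).astype(int))
    print(n,'rows x from -60, cols y from -100 by 5mm')
    for i,g in enumerate(G): print(-60+5*i,' '.join('%2d'%t if t else ' .' for t in g))
s=r.get_state();print(s['time_s'])
E
python3 plan.py '[[0.537,-0.267,0.20],-154.8,5]'; 
```

```text
w2 rows x from -60, cols y from -100 by 5mm
-60  .  .  .  .  .  .  .  .  .  .  .  .  .  .  .  .  .  .  .  .  .  .  .  .  .  .  .  .  .  .  .  .  .  .  .  .  .  .  .  .
-55  .  .  .  .  .  .  .  .  .  .  .  .  .  .  .  .  .  .  .  .  .  .  .  .  .  .  .  .  .  .  .  .  .  .  .  .  .  .  .  .
-50  .  .  .  .  .  .  .  .  .  .  .  .  .  .  .  .  .  .  .  .  .  .  .  .  .  .  .  .  .  .  .  .  .  .  .  .  .  .  .  .
-45  .  .  .  .  .  .  .  .  .  .  .  .  .  .  . 14 14 14 13  .  . 13 12 14 13  .  .  .  .  .  .  .  .  .  .  .  .  .  .  .
-40  .  .  .  .  .  .  .  .  .  .  .  .  .  . 10 15 15 14 14  .  . 13 14 14 14 13  .  .  .  .  .  .  .  .  .  .  .  .  .  .
-35  .  .  .  . 25 25  .  .  .  .  .  .  .  .  . 14 14 14 14  .  . 13 14 14 14 13  .  .  .  .  .  .  .  .  .  .  .  .  .  .
-30  .  .  . 26 28 28 27  .  .  .  .  .  .  .  . 35 34 34  .  . 35 35 35 34 21 18  .  .  .  .  .  .  .  .  .  .  .  .  .  .
-25  .  . 25 29 30 30 29 25  .  .  .  .  .  . 35 36 36 36 36 36 35 36 37 36 36 34  .  .  .  .  .  .  .  .  .  .  .  .  .  .
-20  .  . 29 29 31 30 29 24  .  .  .  .  .  . 34 36 36 36 36 36 
[... 4583 characters left out ...]
.  .  .  .  .  .  .  .  .  .  .  .  .  .  .  .  .  .  .  .  .  .  .  .  .  .  .  .
50  .  .  .  .  .  .  .  .  .  .  .  .  .  .  .  .  .  .  .  .  .  .  .  .  .  .  .  .  .  .  .  .  .  .  8 10  .  .  .  .
55  .  .  .  .  .  .  .  8  .  .  .  .  .  .  .  .  .  .  .  .  .  .  .  .  .  .  8  .  .  .  .  .  .  .  .  .  .  .  .  .
2.3
2.3 [ 0.5934 -0.0383  0.23  ] [-179.74   -0.31 -156.1 ] [-0.34  0.72  0.31] 0.0875
[[[0.607, -0.784, 0.133], [-0.032, -0.039, -0.163], 87.6], [[0.625, -0.77, 0.127], [0.0, -0.0, 0.0], 87.6], [[0.625, -0.77, 0.126], [0.0, -0.0, 0.0], 87.6], [[0.625, -0.77, 0.127], [0.0, -0.0, 0.0], 87.6], [[0.625, -0.77, 0.126], [0.0, -0.0, 0.0], 87.6]]
end [ 0.5459 -0.2309  0.2047]
```

apply_moves:
  targets:
    - [[0.6, -0.78, 0.13], [0, 0, -0.16], 66]
    - [[0.63, -0.77, 0.13], [0, 0, 0], 66]
    - [[0.63, -0.77, 0.13], [0, 0, 0], 66]
    - [[0.63, -0.77, 0.13], [0, 0, 0], 66]
    - [[0.63, -0.77, 0.13], [0, 0, 0], 66]

```text
time_s: 2.8
tcp_pos: [0.5456, -0.2292, 0.205]
eef_rot: [-179.8, -0.2, -154.2]
contact_force: [1.1, -0.6, -0.2]
gripper_width: 0.0662
```

```bash
python3 plan.py '[[0.536,-0.267,0.160],-154.8,3]'; 
```

```text
2.8 [ 0.5456 -0.2292  0.205 ] [-179.76   -0.18 -154.18] [ 1.11 -0.6  -0.19] 0.0662
[[[0.419, -0.498, 0.759], [-0.03, -0.023, 0.078], 87.6], [[0.203, -0.249, 0.371], [0.0, 0.0, 0.0], 87.6], [[0.0, 0.0, -0.0], [0.0, 0.0, 0.0], 87.6]]
end [ 0.536 -0.267  0.16 ]
```

apply_moves:
  targets:
    - [[0.42, -0.5, 0.76], [-0.03, -0.02, 0.08], 66]
    - [[0.15, -0.2, 0.37], [0, 0, 0], 66]
    - [[0, 0, 0], [0, 0, 0], 66]

```text
time_s: 3.1
tcp_pos: [0.5351, -0.2669, 0.159]
eef_rot: [-180.0, 0.0, -155.0]
contact_force: [0.0, -0.1, 0.5]
gripper_width: 0.0658
```

```bash
python3 - <<'E'
from h import *
s=r.get_state(); print(s['tcp_pos'],s['eef_rot'],s['qd'].round(2))
c=cap('wrist','pics/w3.png'); np.savez('w3.npz',**c)
E
```

```text
[ 0.53506412 -0.26691687  0.15898537] [-1.79997681e+02  3.17245003e-02 -1.54960792e+02] [ 0.38 -0.84 -0.13 -0.25 -0.81 -0.65]
```

View pics/w3.png

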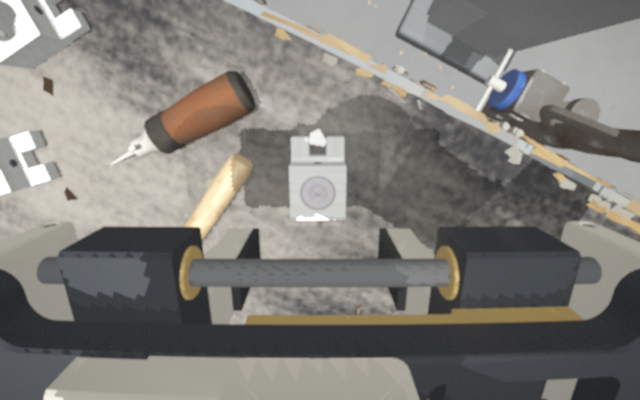

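```bash
python3 - <<'E'
from h import *
c=dict(np.load('w3.npz')); P,ok=cloud(c); z=P[...,2]
m=np.zeros_like(z,bool); m[130:226,270:365]=1
mm=m&(z>.028)&(z<.045); q=P[mm][:,:2].astype(np.float32)*1000; print('holder',cv2.minAreaRect(q),np.median(z[mm]))
cv2.imwrite('pics/w3z.png',cv2.resize(c['img'][125:230,270:365],None,fx=6,fy=6,interpolation=cv2.INTER_CUBIC))
E
```

```text
holder ((534.9803466796875, -268.2212829589844), (50.42385482788086, 50.03291320800781), 25.17870330810547) 0.03441014932813058
```

View pics/w3z.png

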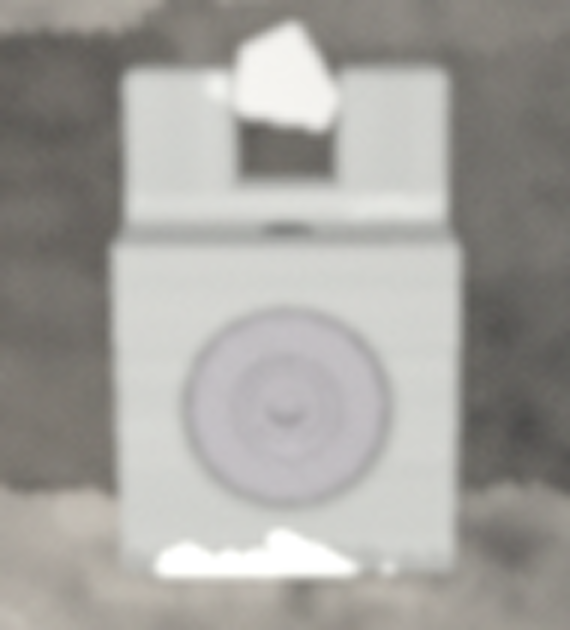

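```bash
python3 - <<'E'
from h import *
c=dict(np.load('w3.npz'))
p=onz(c,np.array(317.8),np.array(192.8),.036); print(p)
s=r.get_state(); Rm=R.from_euler('xyz',s['eef_rot'],degrees=True); print(Rm.inv().apply(p-s['tcp_pos']))
E
python3 plan.py '[[0.536,-0.268,0.022],-154.8,5]'; 
```

```text
[ 0.53417266 -0.26787706  0.036     ]
[ 0.00194622 -0.00070595  0.12379655]
3.15 [ 0.5355 -0.2664  0.1598] [-1.7997e+02  6.0000e-02 -1.5493e+02] [-0.21  0.31 -0.36] 0.0662
[[[0.003, -0.012, 1.0], [-0.003, 0.008, -0.016], 87.6], [[0.001, -0.012, 1.0], [-0.0, -0.0, -0.0], 87.6], [[0.002, -0.012, 1.0], [-0.0, -0.0, -0.0], 87.6], [[0.0, -0.005, 0.445], [-0.0, -0.0, -0.0], 87.6], [[0.0, 0.0, -0.0], [-0.0, -0.0, -0.0], 87.6]]
end [ 0.536 -0.268  0.022]
```

apply_moves:
  targets:
    - [[0.02, -0.02, 0.8], [0, 0, 0], 66]
    - [[0.02, -0.01, 0.8], [0, 0, 0], 66]
    - [[0, 0, 0.8], [0, 0, 0], 66]
    - [[0, 0, 0.7], [0, 0, 0], 66]

```text
time_s: 3.55
tcp_pos: [0.5429, -0.2648, 0.0419]
eef_rot: [-179.4, 0.8, -154.6]
contact_force: [-1.3, 0.6, -0.3]
gripper_width: 0.0659
```

```bash
python3 plan.py '[[0.5345,-0.268,0.022],-154.8,3,0.02]'; 
```

```text
3.55 [ 0.5429 -0.2648  0.0419] [-179.38    0.81 -154.56] [-1.3   0.62 -0.32] 0.0659
[[[0.212, 0.023, 0.452], [-0.077, 0.101, 0.029], 87.6], [[0.019, 0.001, 0.042], [0.0, 0.0, 0.0], 87.6], [[-0.0, 0.0, 0.0], [0.0, 0.0, 0.0], 87.6]]
end [ 0.5345 -0.268   0.022 ]
```

apply_moves:
  targets:
    - [[0.2, 0.02, 0], [-0.08, 0.1, 0.03], 66]
    - [[0, 0, 0.2], [0, 0, 0], 66]
    - [[0, 0, 0], [0, 0, 0], 66]

```text
time_s: 3.85
tcp_pos: [0.5354, -0.2646, 0.0336]
eef_rot: [179.8, -0.2, -154.6]
contact_force: [-0.2, -0.4, 0.4]
gripper_width: 0.0664
```

```bash
python3 plan.py '[[0.5345,-0.268,0.0215],-154.8,3,0.02]'; 
```

```text
3.85 [ 0.5354 -0.2646  0.0336] [ 179.84   -0.18 -154.6 ] [-0.17 -0.4   0.44] 0.0664
[[[0.055, -0.068, 0.302], [0.02, -0.022, 0.025], 87.6], [[-0.0, 0.0, -0.0], [0.0, -0.0, 0.0], 87.6], [[-0.0, 0.0, -0.0], [0.0, -0.0, 0.0], 87.6]]
end [ 0.5345 -0.268   0.0215]
```

apply_moves:
  targets:
    - [[0.05, -0.07, 0.2], [0.02, -0.02, 0.02], 66]
    - [[0, 0, 0.1], [0, 0, 0], 66]
    - [[0, 0, 0], [0, 0, 0], 66]

```text
time_s: 4.15
tcp_pos: [0.5373, -0.2683, 0.0243]
eef_rot: [-179.8, 0.3, -154.7]
contact_force: [-0.0, 0.5, 0.5]
gripper_width: 0.0663
```

```bash
python3 plan.py '[[0.5345,-0.268,0.0215],-154.8,3,0.02]'; 
```

```text
4.15 [ 0.5373 -0.2683  0.0243] [-179.78    0.28 -154.72] [-0.03  0.53  0.5 ] 0.0663
[[[0.06, 0.038, 0.07], [-0.028, 0.035, 0.01], 87.6], [[0.0, -0.0, 0.0], [0.0, -0.0, 0.0], 87.6], [[0.0, -0.0, 0.0], [0.0, -0.0, 0.0], 87.6]]
end [ 0.5345 -0.268   0.0215]
```

Good enough after one small fix; then close.

apply_moves:
  targets:
    - [[0.06, 0.03, 0.05], [-0.03, 0.03, 0.01], 66]
    - [[0, 0, 0], [0, 0, 0], 66]
    - [[0, 0, 0], [0, 0, 0], 45]
    - [[0, 0, 0], [0, 0, 0], 45]
    - [[0, 0, 0], [0, 0, 0], 45]
  squeeze: 20

```text
time_s: 4.65
tcp_pos: [0.5348, -0.2687, 0.0232]
eef_rot: [-180.0, 0.1, -154.8]
contact_force: [0.6, -0.4, 0.2]
gripper_width: 0.05
```

apply_moves:
  targets:
    - [[0, 0, 0], [0, 0, 0], 45]
    - [[0, 0, 0], [0, 0, 0], 45]
  squeeze: 60

```text
time_s: 4.85
tcp_pos: [0.5348, -0.2686, 0.0232]
eef_rot: [-180.0, 0.1, -154.8]
contact_force: [0.2, 0.1, -0.8]
gripper_width: 0.05
```

apply_moves:
  targets:
    - [[0, 0, -0.3], [0, 0, 0], 45]
    - [[0, 0, -0.6], [0, 0, 0], 45]
    - [[0, 0, -0.8], [0, 0, 0], 45]
    - [[0, 0, -0.8], [0, 0, 0], 45]
    - [[0, 0, -0.8], [0, 0, 0], 45]

```text
time_s: 5.35
tcp_pos: [0.528, -0.2668, 0.1531]
eef_rot: [179.3, -0.7, -155.0]
contact_force: [0.0, 0.9, -5.1]
gripper_width: 0.0495
```

```bash
python3 plan.py '[[0.5931,-0.03,0.16],-154.8,5,0.035]'; 
```

```text
5.35 [ 0.528  -0.2668  0.1531] [ 179.28   -0.73 -154.98] [ 0.04  0.86 -5.1 ] 0.0495
[[[-0.566, 0.667, -0.023], [0.09, -0.091, -0.023], 87.6], [[-0.569, 0.664, -0.024], [0.0, 0.0, 0.0], 87.6], [[-0.569, 0.664, -0.025], [0.0, 0.0, 0.0], 87.6], [[-0.569, 0.665, -0.024], [0.0, 0.0, 0.0], 87.6], [[-0.569, 0.665, -0.025], [0.0, 0.0, 0.0], 87.6]]
end [ 0.5744 -0.0981  0.158 ]
```

apply_moves:
  targets:
    - [[-0.57, 0.67, -0.02], [0.09, -0.09, -0.02], 45]
    - [[-0.57, 0.67, -0.02], [0, 0, 0], 45]
    - [[-0.57, 0.67, -0.02], [0, 0, 0], 45]
    - [[-0.57, 0.67, -0.02], [0, 0, 0], 45]
    - [[-0.57, 0.67, -0.02], [0, 0, 0], 45]

```text
time_s: 5.85
tcp_pos: [0.5743, -0.096, 0.165]
eef_rot: [-179.8, 0.3, -155.3]
contact_force: [0.5, 0.3, -5.2]
gripper_width: 0.0496
```

```bash
python3 plan.py '[[0.5931,-0.03,0.16],-154.8,5,0.035]'; 
```

```text
5.85 [ 0.5743 -0.096   0.165 ] [-179.82    0.33 -155.28] [ 0.46  0.35 -5.2 ] 0.0496
[[[-0.567, 0.663, 0.065], [-0.023, 0.041, -0.06], 87.6], [[-0.554, 0.635, 0.062], [-0.0, -0.0, -0.0], 87.6], [[-0.0, 0.0, -0.0], [-0.0, -0.0, -0.0], 87.6], [[-0.0, 0.0, -0.0], [-0.0, -0.0, -0.0], 87.6], [[-0.0, 0.0, -0.0], [-0.0, -0.0, -0.0], 87.6]]
end [ 0.5931 -0.03    0.16  ]
```

apply_moves:
  targets:
    - [[-0.57, 0.6, 0.06], [0, 0.04, -0.06], 45]
    - [[-0.5, 0.55, 0.06], [0, 0, 0], 45]
    - [[0, 0, 0], [0, 0, 0], 45]
    - [[0, 0, 0], [0, 0, 0], 45]

```text
time_s: 6.25
tcp_pos: [0.5926, -0.0291, 0.1607]
eef_rot: [-180.0, -0.1, -154.6]
contact_force: [0.7, -0.5, -5.7]
gripper_width: 0.0497
```

```bash
python3 - <<'E'
from h import *
s=r.get_state(); print(s['tcp_pos'],s['eef_rot'],s['qd'].round(2))
c=cap('wrist','pics/w4.png'); np.savez('w4.npz',**c)
E
python3 plan.py '[[0.5931,-0.03,0.16],-154.8,2,0.035]'
```

```text
[ 0.59256778 -0.02908385  0.1607498 ] [-1.79955791e+02 -1.20332700e-01 -1.54562714e+02] [ 1.54  0.31  0.16 -0.54 -0.08 -0.64]
6.3 [ 0.5927 -0.0293  0.1608] [-1.7996e+02 -1.0000e-01 -1.5459e+02] [ 0.41 -0.2  -6.02] 0.0499
[[[-0.002, -0.02, 0.019], [-0.006, -0.012, 0.026], 87.6], [[-0.0, -0.0, -0.0], [0.0, -0.0, -0.0], 87.6]]
end [ 0.5931 -0.03    0.16  ]
```

View pics/w4.png

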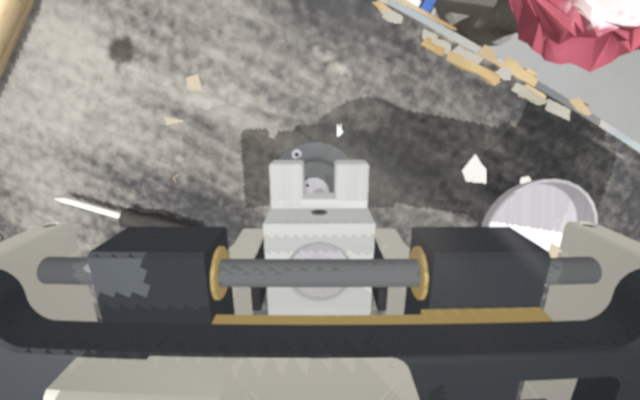

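```bash
python3 - <<'E'
from h import *
c=dict(np.load('w4.npz'))
cv2.imwrite('pics/w4z.png',cv2.resize(c['img'][150:325,250:390],None,fx=3.4,fy=3.4,interpolation=cv2.INTER_CUBIC))
g=cv2.cvtColor(c['img'],cv2.COLOR_BGR2GRAY)
for u in (285,300,340,355): print(u,[(v,int(g[v,u])) for v in list(range(156,168))+list(range(198,234))+list(range(308,318))])
E
```

```text
285 [(156, 118), (157, 117), (158, 118), (159, 135), (160, 162), (161, 178), (162, 183), (163, 189), (164, 201), (165, 212), (166, 217), (167, 216), (198, 214), (199, 215), (200, 215), (201, 218), (202, 220), (203, 219), (204, 218), (205, 218), (206, 217), (207, 213), (208, 201), (209, 188), (210, 183), (211, 182), (212, 182), (213, 182), (214, 183), (215, 183), (216, 183), (217, 184), (218, 183), (219, 182), (220, 182), (221, 179), (222, 182), (223, 194), (224, 211), (225, 219), (226, 220), (227, 221), (228, 221), (229, 221), (230, 220), (231, 220), (232, 219), (233, 217), (308, 199), (309, 200), (310, 200), (311, 201), (312, 200), (313, 197), (314, 188), (315, 166), (316, 148), (317, 138)]
300 [(156, 160), (157, 137), (158, 124), (159, 134), (160, 160), (161, 175), (162, 180), (163, 184), (164, 197), (165, 209), (166, 215), (167, 217), (198, 216), (199, 217), (200, 220), (201, 222), (202, 222), (203, 221), (204, 221), (205, 220), (206, 217), (207, 214), (208, 202), (209, 189), (210, 182), (211, 181), (212, 181), (213, 182), (214, 182), (215, 182), (216, 183), (217, 182), (218, 182)
[... 1003 characters left out ...]
355 [(156, 107), (157, 110), (158, 117), (159, 138), (160, 162), (161, 174), (162, 177), (163, 187), (164, 200), (165, 209), (166, 213), (167, 214), (198, 215), (199, 216), (200, 220), (201, 226), (202, 231), (203, 232), (204, 230), (205, 229), (206, 228), (207, 220), (208, 202), (209, 185), (210, 180), (211, 180), (212, 180), (213, 181), (214, 181), (215, 181), (216, 183), (217, 182), (218, 181), (219, 180), (220, 178), (221, 175), (222, 181), (223, 196), (224, 212), (225, 217), (226, 219), (227, 218), (228, 219), (229, 218), (230, 219), (231, 218), (232, 217), (233, 216), (308, 198), (309, 199), (310, 200), (311, 200), (312, 199), (313, 197), (314, 189), (315, 169), (316, 150), (317, 141)]
```

View pics/w4z.png

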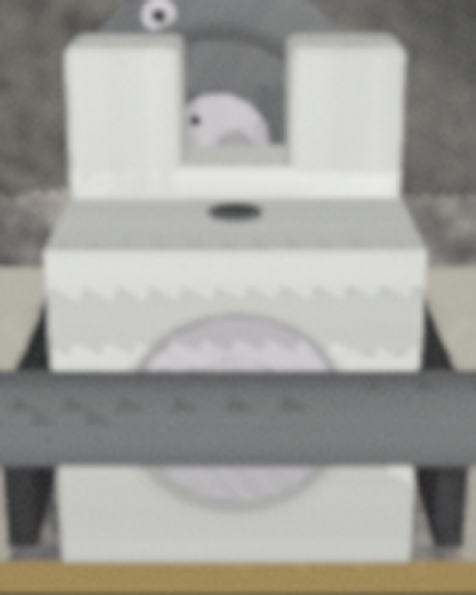

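```bash
python3 - <<'E'
from h import *
c=dict(np.load('w4.npz'))
c['wfc']=c['mount']   # tool frame
def at(u,v,z): return onz(c,np.array(u,float),np.array(v,float),z)*1000
zt=-0.0128
print('front edge',at(320,223.4,zt)); print('circle top,bot',at(320,241.8,zt),at(320,300.3,zt))
print('foot end',at(320,164,0.0092), 'foot root', at(320,208.3,.0092))
print('left/right',at(250+46/3.4,223.4,zt),at(250+424/3.4,223.4,zt))
# pin in tool frame at w2, corrected
for n,u,v,z in (('w2',329.1,185.0,.058),('w2',325.4,179.6,.03),('w3',317.8,192.8,.036)):
    d=dict(np.load(n+'.npz')); T=d['wfc']@np.linalg.inv(d['mount']); p=onz(d,np.array(u),np.array(v),z)
    print(n,(np.linalg.inv(T)@np.r_[p,1])[:3]*1000, T[:3,3])
E
```

```text
front edge [ 24.72585071   1.05762732 -12.8       ]
circle top,bot [ 15.89708183   1.06250845 -12.8       ] [-14.57986625   1.08058012 -12.8       ]
foot end [47.29447448  1.11034543  9.2       ] foot root [24.45957338  1.12185213  9.2       ]
left/right [ 24.71236604 -23.88876181 -12.8       ] [ 24.7009366   25.21879535 -12.8       ]
w2 [ -3.73592612  11.09011205 171.76154537] [ 0.59401358 -0.03974818  0.22983276]
w2 [ -4.41314859   7.79040529 199.77478059] [ 0.59401358 -0.03974818  0.22983276]
w3 [  1.28216727  -0.48767256 122.98469761] [ 0.53506412 -0.26691687  0.15898537]
```

apply_moves:
  targets:
    - [[-0.8, 0, 0], [0, 0, 0], 45]
    - [[-0.7, 0, 0], [0, 0, 0.02], 45]
    - [[0, 0, 0], [0, 0, 0], 45]
    - [[0, 0, 0], [0, 0, 0], 45]
    - [[0, 0, 0], [0, 0, 0], 45]

```text
time_s: 6.8
tcp_pos: [0.6451, -0.0073, 0.1605]
eef_rot: [179.9, -0.3, -155.1]
contact_force: [-0.1, -0.5, -5.9]
gripper_width: 0.0497
```

```bash
python3 - <<'E'
from h import *
for i in range(3):
    s=r.get_state(); print(s['tcp_pos'],s['eef_rot'],s['qd'].round(2))
    c=cap('wrist',f'pics/w5_{i}.png'); np.savez(f'w5_{i}.npz',**c)
    P,ok=cloud(c); z=P[...,2]
    m=np.zeros_like(z,bool); m[60:200,250:400]=1
    mm=m&(z>.052)&(z<.066); v,u=np.nonzero(mm); print(len(u),u.mean(),v.mean(),np.median(u),np.median(v),P[mm].mean(0))
    mm=m&(z>.005)&(z<.066); q=P[mm][:,:2].astype(np.float32)*1000; print('flange',cv2.minEnclosingCircle(q))
v0,u0=int(np.median(v)),int(np.median(u))
g=c['img'][v0-45:v0+45,u0-45:u0+45]; print(u0,v0)
g=cv2.resize(g,None,fx=6,fy=6,interpolation=cv2.INTER_CUBIC).astype(float)
cv2.imwrite('pics/w5e.png',np.clip((g-80)*1.8,0,255).astype(np.uint8))
E
```

```text
[ 0.64508402 -0.00727947  0.16045468] [ 179.9490494    -0.31228013 -155.06610687] [-0.64 -0.24 -0.66 -0.29 -0.42  0.18]
128 321.09375 131.5 321.0 131.5 [ 0.59273889 -0.02905439  0.05675217]
flange ((594.9649047851562, -32.921905517578125), 44.10378646850586)
[ 0.6448649  -0.00738374  0.16050514] [ 179.94653661   -0.31940049 -155.0713655 ] [ 0.12 -0.25 -0.12  0.08 -0.01 -0.12]
126 321.1984126984127 131.9126984126984 321.0 132.0 [ 0.59276762 -0.02893859  0.05662082]
flange ((595.0736083984375, -32.88279342651367), 44.095943450927734)
[ 0.6448885  -0.00725525  0.16064932] [ 179.95093321   -0.30439472 -155.06310697] [ 0.3  -0.23  0.18  0.02  0.15 -0.01]
129 321.0 131.67441860465115 321.0 132.0 [ 0.5927249  -0.02902994  0.05668341]
flange ((594.9605102539062, -33.241329193115234), 44.122737884521484)
321 132
```

View pics/w5e.png

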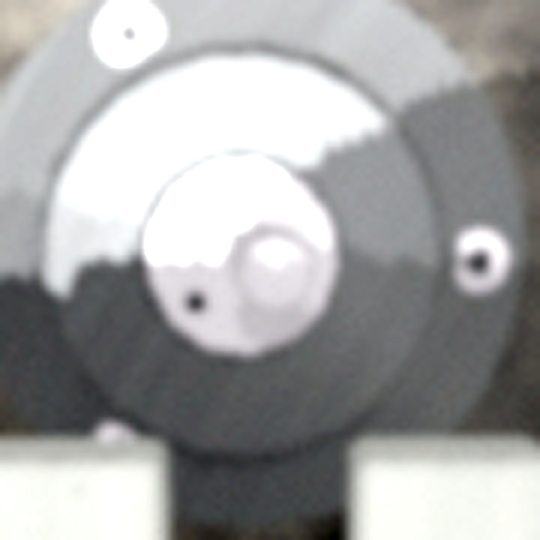

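```bash
python3 plan.py '[[0.5934,-0.0298,0.12],-154.8,3,0.035]'
```

```text
6.95 [ 0.645  -0.0071  0.1608] [ 179.96   -0.28 -155.05] [ 0.1  -0.11 -5.41] 0.0497
[[[0.706, 0.014, 0.516], [0.006, -0.035, -0.031], 87.6], [[0.702, 0.018, 0.507], [-0.0, -0.0, -0.0], 87.6], [[-0.0, -0.0, 0.0], [-0.0, -0.0, -0.0], 87.6]]
end [ 0.5934 -0.0298  0.12  ]
```

apply_moves:
  targets:
    - [[0.7, 0.01, 0.4], [0, -0.03, -0.03], 45]
    - [[0.65, 0.02, 0.4], [0, 0, 0], 45]
    - [[0, 0, 0.2], [0, 0, 0], 45]
    - [[0, 0, 0], [0, 0, 0], 45]

```text
time_s: 7.35
tcp_pos: [0.5934, -0.0305, 0.1213]
eef_rot: [180.0, 0.1, -154.8]
contact_force: [-0.4, -0.3, -5.5]
gripper_width: 0.05
```

```bash
python3 plan.py '[[0.5934,-0.0298,0.092],-154.8,3,0.035]'
```

```text
7.35 [ 0.5934 -0.0305  0.1213] [ 1.8000e+02  1.2000e-01 -1.5484e+02] [-0.35 -0.27 -5.47] 0.05
[[[-0.005, 0.016, 0.731], [0.0, 0.015, -0.004], 87.6], [[0.0, -0.0, 0.0], [0.0, 0.0, -0.0], 87.6], [[0.0, -0.0, 0.0], [0.0, 0.0, -0.0], 87.6]]
end [ 0.5934 -0.0298  0.092 ]
```

apply_moves:
  targets:
    - [[0, 0.02, 0.3], [0, 0.01, 0], 45]
    - [[0, 0, 0.3], [0, 0, 0], 45]
    - [[0, 0, 0.1], [0, 0, 0], 45]
    - [[0, 0, 0], [0, 0, 0], 45]

```text
time_s: 7.75
tcp_pos: [0.5952, -0.0291, 0.0923]
eef_rot: [-179.9, 0.2, -154.8]
contact_force: [-0.3, -0.4, -6.2]
gripper_width: 0.0499
```

```bash
python3 plan.py '[[0.5934,-0.0298,0.085],-154.8,3,0.035]'
```

```text
7.75 [ 0.5952 -0.0291  0.0923] [-179.95    0.19 -154.8 ] [-0.32 -0.41 -6.19] 0.0499
[[[0.048, 0.003, 0.182], [-0.006, 0.023, -0.0], 87.6], [[-0.0, 0.0, -0.0], [-0.0, 0.0, -0.0], 87.6], [[-0.0, 0.0, -0.0], [-0.0, 0.0, -0.0], 87.6]]
end [ 0.5934 -0.0298  0.085 ]
```

apply_moves:
  targets:
    - [[0.05, 0, 0.1], [0, 0.02, 0], 45]
    - [[0, 0, 0.1], [0, 0, 0], 45]
    - [[0, 0, 0], [0, 0, 0], 45]

```text
time_s: 8.05
tcp_pos: [0.5939, -0.0297, 0.0836]
eef_rot: [-179.9, 0.0, -154.8]
contact_force: [-0.1, -0.6, -5.3]
gripper_width: 0.0497
```

```bash
python3 plan.py '[[0.5934,-0.0298,0.083],-154.8,3,0.035]'
```

```text
8.05 [ 0.5939 -0.0297  0.0836] [-1.7994e+02  2.0000e-02 -1.5477e+02] [-0.08 -0.56 -5.26] 0.0497
[[[0.013, 0.005, 0.015], [-0.008, 0.002, 0.003], 87.6], [[-0.0, -0.0, -0.0], [-0.0, 0.0, 0.0], 87.6], [[-0.0, -0.0, -0.0], [-0.0, 0.0, 0.0], 87.6]]
end [ 0.5934 -0.0298  0.083 ]
```

Underside about 60.4 mm. Nudge into position and lower gently.

apply_moves:
  targets:
    - [[0.013, 0.005, 0.03], [0, 0, 0], 45]
    - [[0, 0, 0.03], [0, 0, 0], 45]
    - [[0, 0, 0.03], [0, 0, 0], 45]

```text
time_s: 8.35
tcp_pos: [0.5938, -0.0297, 0.0803]
eef_rot: [-179.9, 0.1, -154.8]
contact_force: [0.1, -0.5, -6.3]
gripper_width: 0.0498
```

apply_moves:
  targets:
    - [[0.01, 0, 0.03], [0, 0, 0], 45]
    - [[0, 0, 0.03], [0, 0, 0], 45]

```text
time_s: 8.55
tcp_pos: [0.5936, -0.0299, 0.078]
eef_rot: [-179.9, 0.1, -154.8]
contact_force: [-0.1, -0.5, -5.6]
gripper_width: 0.0495
```

apply_moves:
  targets:
    - [[0.005, 0, 0.03], [0, 0, 0], 45]
    - [[0, 0, 0.03], [0, 0, 0], 45]
    - [[0, 0, 0.02], [0, 0, 0], 45]

```text
time_s: 8.85
tcp_pos: [0.5934, -0.03, 0.0746]
eef_rot: [-179.9, 0.1, -154.8]
contact_force: [-0.0, 0.3, -5.2]
gripper_width: 0.0499
```

apply_moves:
  targets:
    - [[0, 0, 0.03], [0, 0, 0], 45]

```text
time_s: 8.95
tcp_pos: [0.5935, -0.03, 0.0733]
eef_rot: [-179.9, 0.1, -154.8]
contact_force: [0.6, -0.5, -5.5]
gripper_width: 0.0495
```

apply_moves:
  targets:
    - [[0, 0, 0.03], [0, 0, 0], 45]

```text
time_s: 9.05
tcp_pos: [0.5938, -0.0299, 0.0725]
eef_rot: [-179.9, 0.1, -154.7]
contact_force: [-2.2, 1.2, 3.3]
gripper_width: 0.0495
```

apply_moves:
  targets:
    - [[0, 0, 0.03], [0, 0, 0], 45]

```text
time_s: 9.15
tcp_pos: [0.5939, -0.0299, 0.072]
eef_rot: [-179.9, 0.2, -154.7]
contact_force: [-4.8, 1.8, 7.3]
gripper_width: 0.0496
```

apply_moves:
  targets:
    - [[0, 0, 0.03], [0, 0, 0], 45]

```text
time_s: 9.25
tcp_pos: [0.594, -0.0299, 0.0718]
eef_rot: [-179.9, 0.2, -154.7]
contact_force: [-5.5, 1.1, 8.2]
gripper_width: 0.0495
```

apply_moves:
  targets:
    - [[0.012, 0, 0.04], [0, 0, 0], 45]

```text
time_s: 9.35
tcp_pos: [0.5939, -0.03, 0.0715]
eef_rot: [-179.8, 0.2, -154.7]
contact_force: [-4.9, 3.4, 10.4]
gripper_width: 0.0498
```

apply_moves:
  targets:
    - [[0.012, 0, 0.045], [0, 0, 0], 45]

```text
time_s: 9.45
tcp_pos: [0.5939, -0.03, 0.0713]
eef_rot: [-179.8, 0.3, -154.6]
contact_force: [-6.6, 3.5, 12.2]
gripper_width: 0.0497
```

apply_moves:
  targets:
    - [[0.03, 0.02, 0.045], [0, 0, 0], 45]

```text
time_s: 9.55
tcp_pos: [0.5937, -0.0298, 0.0712]
eef_rot: [-179.7, 0.5, -154.6]
contact_force: [-0.2, -1.2, 7.3]
gripper_width: 0.0494
```

apply_moves:
  targets:
    - [[0.03, 0.02, 0.05], [0, 0.01, 0], 45]

```text
time_s: 9.65
tcp_pos: [0.5937, -0.0297, 0.071]
eef_rot: [-179.6, 0.5, -154.5]
contact_force: [-1.6, -2.1, 6.2]
gripper_width: 0.0495
```

apply_moves:
  targets:
    - [[0.015, 0.005, 0.05], [-0.05, 0.06, 0], 45]

```text
time_s: 9.75
tcp_pos: [0.5937, -0.0298, 0.0704]
eef_rot: [-180.0, 0.2, -154.5]
contact_force: [-2.1, 0.0, 3.8]
gripper_width: 0.0495
```

apply_moves:
  targets:
    - [[0.01, 0, 0.05], [-0.03, 0.03, 0], 45]

```text
time_s: 9.85
tcp_pos: [0.5939, -0.0299, 0.0691]
eef_rot: [179.8, -0.0, -154.5]
contact_force: [-1.0, -0.1, 0.2]
gripper_width: 0.0498
```

apply_moves:
  targets:
    - [[0.01, 0, 0.05], [-0.02, 0.02, 0], 45]

```text
time_s: 9.95
tcp_pos: [0.5938, -0.03, 0.0672]
eef_rot: [179.6, -0.1, -154.5]
contact_force: [-1.0, 1.2, 0.3]
gripper_width: 0.0498
```

apply_moves:
  targets:
    - [[0.005, 0, 0.05], [0.03, -0.01, 0], 45]
    - [[0.005, 0, 0.05], [0.02, 0, 0], 45]
    - [[0.005, 0, 0.05], [0, 0, 0], 45]

```text
time_s: 10.25
tcp_pos: [0.5935, -0.03, 0.0603]
eef_rot: [-180.0, -0.1, -154.5]
contact_force: [-0.5, 1.1, -0.6]
gripper_width: 0.0491
```

apply_moves:
  targets:
    - [[0.01, 0, 0.05], [0, 0, 0], 45]
    - [[0.005, 0, 0.05], [0, 0, 0], 45]

```text
time_s: 10.45
tcp_pos: [0.5921, -0.0304, 0.0547]
eef_rot: [-180.0, -0.1, -154.5]
contact_force: [1.0, 0.9, -3.9]
gripper_width: 0.0497
```

apply_moves:
  targets:
    - [[-0.01, 0.01, 0.015], [0, 0, 0], 45]

```text
time_s: 10.55
tcp_pos: [0.5919, -0.03, 0.0533]
eef_rot: [-180.0, -0.2, -154.5]
contact_force: [0.5, -0.5, -4.1]
gripper_width: 0.0497
```

apply_moves:
  targets:
    - [[0, 0, 0.02], [0, 0, 0], 45]

```text
time_s: 10.65
tcp_pos: [0.5919, -0.03, 0.0531]
eef_rot: [-180.0, -0.2, -154.5]
contact_force: [-7.7, 2.2, 17.9]
gripper_width: 0.0495
```

apply_moves:
  targets:
    - [[0, 0, 0.02], [0, 0, 0], 45]

```text
time_s: 10.75
tcp_pos: [0.592, -0.03, 0.0532]
eef_rot: [-180.0, -0.2, -154.5]
contact_force: [-4.6, 1.7, 7.5]
gripper_width: 0.0495
```

apply_moves:
  targets:
    - [[0, 0, 0.01], [0, 0, 0], 45]
    - [[0, 0, 0.01], [0, 0, 0], 45]
    - [[0, 0, 0], [0, 0, 0], 45]

```text
time_s: 11.05
tcp_pos: [0.5919, -0.03, 0.0533]
eef_rot: [-180.0, -0.2, -154.5]
contact_force: [-0.5, -0.8, -1.9]
gripper_width: 0.0495
```

apply_moves:
  targets:
    - [[0, 0, 0], [0, 0, 0], 54]
    - [[0, 0, 0], [0, 0, 0], 64]
    - [[0, 0, 0], [0, 0, 0], 70]

```text
time_s: 11.35
tcp_pos: [0.5931, -0.03, 0.0534]
eef_rot: [-179.9, -0.1, -154.4]
contact_force: [0.3, 0.0, 0.3]
gripper_width: 0.0648
```

Rise straight up to look.

apply_moves:
  targets:
    - [[0, 0, -0.2], [0, 0, 0], 70]
    - [[0, 0, -0.4], [0, 0, 0], 70]
    - [[0, 0, -0.8], [0, 0, 0], 70]
    - [[0, 0, -0.8], [0, 0, 0], 70]
    - [[0, 0, -0.8], [0, 0, 0], 70]

```text
time_s: 11.85
tcp_pos: [0.5908, -0.0304, 0.1742]
eef_rot: [180.0, -0.6, -154.5]
contact_force: [0.2, -0.1, 0.6]
gripper_width: 0.0701
```

apply_moves:
  targets:
    - [[-0.1, 0, -0.4], [0, 0, 0], 70]
    - [[0, 0, 0], [0, 0, 0], 70]
    - [[0, 0, 0], [0, 0, 0], 70]

```text
time_s: 12.15
tcp_pos: [0.5973, -0.0283, 0.1982]
eef_rot: [-179.8, -0.0, -154.4]
contact_force: [-0.1, 0.2, -0.2]
gripper_width: 0.0696
```

```bash
python3 - <<'E'
from h import *
s=r.get_state(); print(s['tcp_pos'],s['eef_rot'],s['qd'].round(2))
c=cap('wrist','pics/w6.png'); np.savez('w6.npz',**c)
P,ok=cloud(c); z=P[...,2]
m=np.zeros_like(z,bool); m[50:225,250:390]=1
for a,b in ((.076,.095),(.058,.072)):
    mm=m&(z>a)&(z<b); v,u=np.nonzero(mm); q=P[mm][:,:2].astype(np.float32)*1000; print(len(u),u.mean(),v.mean(),P[mm].mean(0),np.median(z[mm]),cv2.minEnclosingCircle(q),cv2.minAreaRect(q))
E
```

```text
[ 0.59729362 -0.02834322  0.19824694] [-1.79844775e+02 -4.70942741e-03 -1.54431959e+02] [ 0.06 -0.9   0.93  0.11 -0.56 -0.07]
907 319.31973539140023 189.65711135611906 [ 0.5916693  -0.03042852  0.0822832 ] 0.0824828633992244 ((592.4130859375, -30.21241569519043), 14.992145538330078) ((592.0665283203125, -30.089414596557617), (29.0957088470459, 28.49251937866211), 25.56783103942871)
1978 319.9706774519717 181.85793731041457 [ 0.58915678 -0.03100865  0.06472897] 0.0648059265875669 ((591.8538818359375, -29.800247192382812), 34.80171203613281) ((591.9942626953125, -29.80510711669922), (50.2567024230957, 50.170284271240234), 25.84550666809082)
```

View pics/w6.png

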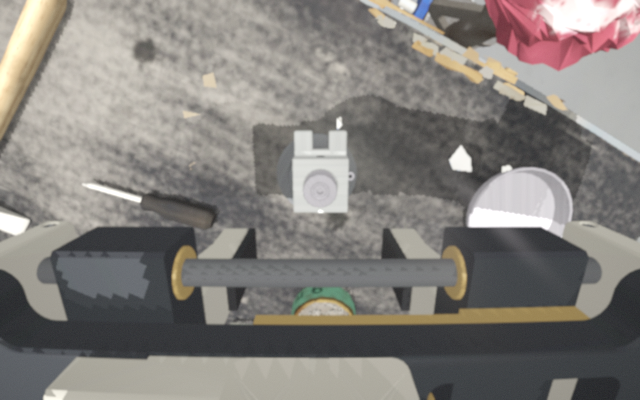

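```bash
python3 plan.py '[[0.5925,-0.031,0.112],-154.6,4,0.03]'
```

```text
12.2 [ 0.5974 -0.0284  0.1982] [-1.7983e+02 -1.0000e-02 -1.5442e+02] [0.88 0.14 0.08] 0.0702
[[[0.048, 0.0, 0.748], [-0.021, -0.001, 0.022], 87.6], [[0.048, -0.002, 0.748], [-0.0, -0.0, 0.0], 87.6], [[0.042, -0.002, 0.658], [-0.0, -0.0, 0.0], 87.6], [[0.0, 0.0, -0.0], [-0.0, -0.0, 0.0], 87.6]]
end [ 0.5925 -0.031   0.112 ]
```

apply_moves:
  targets:
    - [[0.06, 0, 0.7], [-0.02, 0, 0.02], 48]
    - [[0.06, 0, 0.7], [0, 0, 0], 48]
    - [[0.06, 0, 0.5], [0, 0, 0], 48]
    - [[0, 0, 0], [0, 0, 0], 48]

```text
time_s: 12.6
tcp_pos: [0.5887, -0.0322, 0.1172]
eef_rot: [179.9, -0.2, -154.6]
contact_force: [-0.4, -0.4, 0.1]
gripper_width: 0.049
```

```bash
python3 plan.py '[[0.5925,-0.031,0.0865],-154.6,4,0.012]'
```

```text
12.6 [ 0.5887 -0.0322  0.1172] [ 179.95   -0.2  -154.62] [-0.39 -0.38  0.08] 0.049
[[[-0.039, -0.006, 0.297], [0.007, -0.025, -0.002], 87.6], [[-0.038, -0.005, 0.298], [-0.0, 0.0, -0.0], 87.6], [[-0.021, -0.003, 0.173], [-0.0, 0.0, -0.0], 87.6], [[-0.0, -0.0, 0.0], [-0.0, 0.0, -0.0], 87.6]]
end [ 0.5925 -0.031   0.0865]
```

apply_moves:
  targets:
    - [[-0.06, -0.01, 0.25], [0, -0.02, 0], 48]
    - [[0, 0, 0.2], [0, 0, 0], 48]
    - [[0, 0, 0.1], [0, 0, 0], 48]
    - [[0, 0, 0], [0, 0, 0], 48]

```text
time_s: 13.0
tcp_pos: [0.5919, -0.0315, 0.094]
eef_rot: [180.0, -0.1, -154.6]
contact_force: [-0.8, -0.7, 0.1]
gripper_width: 0.0482
```

```bash
python3 plan.py '[[0.5925,-0.031,0.0865],-154.6,2,0.012]'
```

```text
13.0 [ 0.5919 -0.0315  0.094 ] [ 1.7997e+02 -6.0000e-02 -1.5459e+02] [-0.83 -0.67  0.05] 0.0482
[[[-0.02, 0.004, 0.188], [0.003, -0.007, 0.001], 87.6], [[0.0, -0.0, -0.0], [0.0, -0.0, -0.0], 87.6]]
end [ 0.5925 -0.031   0.0865]
```

apply_moves:
  targets:
    - [[-0.01, 0, 0.1], [0, 0, 0], 48]
    - [[0, 0, 0.08], [0, 0, 0], 48]
    - [[0, 0, 0], [0, 0, 0], 48]

```text
time_s: 13.3
tcp_pos: [0.5932, -0.0311, 0.0875]
eef_rot: [-180.0, 0.1, -154.6]
contact_force: [0.1, 0.1, 0.1]
gripper_width: 0.0479
```

```bash
python3 plan.py '[[0.5925,-0.031,0.0865],-154.6,2,0.012]'
```

```text
13.3 [ 0.5932 -0.0311  0.0875] [-1.7999e+02  7.0000e-02 -1.5458e+02] [0.09 0.15 0.06] 0.0479
[[[0.014, 0.008, 0.025], [-0.001, 0.008, 0.003], 87.6], [[0.0, 0.0, -0.0], [0.0, 0.0, -0.0], 87.6]]
end [ 0.5925 -0.031   0.0865]
```

Close gently on the die.

apply_moves:
  targets:
    - [[0.01, 0, 0.01], [0, 0, 0], 34]
    - [[0, 0, 0], [0, 0, 0], 26]
    - [[0, 0, 0], [0, 0, 0], 24]
    - [[0, 0, 0], [0, 0, 0], 24]
  squeeze: 10

```text
time_s: 13.7
tcp_pos: [0.5929, -0.031, 0.0877]
eef_rot: [-180.0, 0.1, -154.6]
contact_force: [0.2, -0.5, -0.7]
gripper_width: 0.0294
```

apply_moves:
  targets:
    - [[0, 0, 0], [0, 0, 0], 24]
    - [[0, 0, 0], [0, 0, 0], 24]
  squeeze: 20

```text
time_s: 13.9
tcp_pos: [0.5929, -0.031, 0.0877]
eef_rot: [-180.0, 0.1, -154.6]
contact_force: [-0.2, 0.3, -0.4]
gripper_width: 0.0292
```

apply_moves:
  targets:
    - [[0, 0, -0.04], [0, 0, 0], 24]
    - [[0, 0, -0.04], [0, 0, 0], 24]
    - [[0, 0, -0.05], [0, 0, 0], 24]

```text
time_s: 14.2
tcp_pos: [0.5925, -0.0311, 0.0927]
eef_rot: [180.0, 0.1, -154.6]
contact_force: [-0.3, -0.1, -1.9]
gripper_width: 0.0292
```

apply_moves:
  targets:
    - [[-0.005, 0, -0.06], [0, 0, 0], 24]
    - [[0, 0, -0.08], [0, 0, 0], 24]
    - [[0, 0, -0.1], [0, 0, 0], 24]

```text
time_s: 14.5
tcp_pos: [0.5926, -0.0312, 0.1029]
eef_rot: [180.0, 0.0, -154.6]
contact_force: [0.5, -0.1, -1.3]
gripper_width: 0.0292
```

Die is out; check the holder stayed (wrist view slightly higher).

apply_moves:
  targets:
    - [[0, 0, -0.3], [0, 0, 0], 24]
    - [[0, 0, -0.5], [0, 0, 0], 24]
    - [[0, 0, -0.5], [0, 0, 0], 24]
    - [[0, 0, -0.3], [0, 0, 0], 24]

```text
time_s: 14.9
tcp_pos: [0.5918, -0.0315, 0.1705]
eef_rot: [180.0, -0.1, -154.6]
contact_force: [0.8, -0.7, -0.5]
gripper_width: 0.0292
```

```bash
python3 - <<'E'
from h import *
c=cap('wrist','pics/w7.png')
E
python3 plan.py '[[0.540,0.193,0.16],-154.6,5,0.035]'
```

```text
14.95 [ 0.5927 -0.0314  0.1723] [-1.7997e+02  6.0000e-02 -1.5457e+02] [ 0.41 -0.29  1.08] 0.0293
[[[-0.185, 0.854, 0.046], [-0.004, 0.007, 0.004], 87.6], [[-0.184, 0.854, 0.047], [0.0, 0.0, -0.0], 87.6], [[-0.184, 0.854, 0.047], [0.0, 0.0, -0.0], 87.6], [[-0.184, 0.854, 0.047], [0.0, 0.0, -0.0], 87.6], [[-0.184, 0.854, 0.046], [0.0, 0.0, -0.0], 87.6]]
end [0.5527 0.1387 0.163 ]
```

View pics/w7.png

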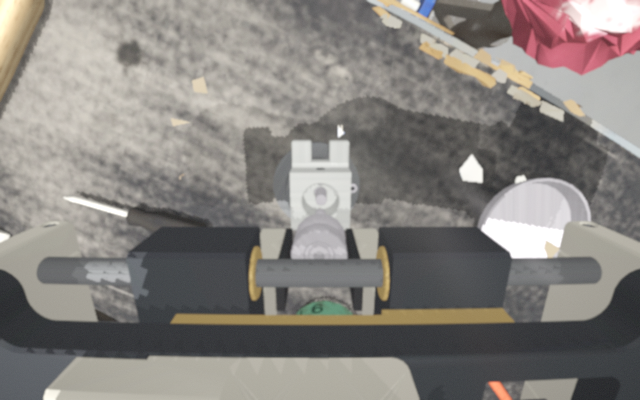

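apply_moves:
  targets:
    - [[-0.18, 0.85, 0.04], [0, 0, 0], 24]
    - [[-0.18, 0.85, 0.04], [0, 0, 0], 24]
    - [[-0.18, 0.85, 0.04], [0, 0, 0], 24]
    - [[-0.18, 0.85, 0.04], [0, 0, 0], 24]
    - [[-0.18, 0.85, 0.04], [0, 0, 0], 24]

```text
time_s: 15.45
tcp_pos: [0.5523, 0.1392, 0.1656]
eef_rot: [-180.0, 0.3, -155.0]
contact_force: [1.4, -0.1, -1.8]
gripper_width: 0.0291
```

```bash
python3 plan.py '[[0.540,0.193,0.13],-154.6,5,0.035]'
```

```text
15.45 [0.5523 0.1392 0.1656] [-179.96    0.25 -155.  ] [ 1.4  -0.09 -1.76] 0.0291
[[[-0.153, 0.719, 0.474], [-0.006, 0.032, -0.051], 87.6], [[-0.14, 0.629, 0.415], [0.0, -0.0, 0.0], 87.6], [[0.0, -0.0, 0.0], [0.0, -0.0, 0.0], 87.6], [[0.0, -0.0, 0.0], [0.0, -0.0, 0.0], 87.6], [[0.0, -0.0, 0.0], [0.0, -0.0, 0.0], 87.6]]
end [0.54  0.193 0.13 ]
```

apply_moves:
  targets:
    - [[-0.15, 0.7, 0.4], [0, 0.03, -0.05], 24]
    - [[-0.14, 0.5, 0.3], [0, 0, 0], 24]
    - [[0, 0, 0], [0, 0, 0], 24]
    - [[0, 0, 0], [0, 0, 0], 24]

```text
time_s: 15.85
tcp_pos: [0.5405, 0.1936, 0.1367]
eef_rot: [-180.0, 0.1, -154.3]
contact_force: [-0.6, -0.7, -0.9]
gripper_width: 0.0291
```

```bash
python3 - <<'E'
from h import *
c=cap('wrist','pics/w8.png'); P,ok=cloud(c); z=P[...,2]
v,u=np.mgrid[:400,:640]
mm=ok&(v<225)&(z>.012)&(z<.03)&(np.hypot(P[...,0]-.54,P[...,1]-.195)<.08); q=P[mm][:,:2].astype(np.float32)*1000
A=np.c_[2*q,np.ones(len(q))]; s=np.linalg.lstsq(A,(q**2).sum(1),rcond=None)[0]; print(s[:2],np.sqrt(s[2]+s[0]**2+s[1]**2),len(q))
c=cap('top','pics/t8.png')
E
python3 plan.py '[[0.540,0.193,0.07],-154.6,5,0.02]'
```

```text
[539.55901159 194.94627043] 56.75411053509627 1785
15.95 [0.5408 0.193  0.1369] [-1.7999e+02  8.0000e-02 -1.5437e+02] [-0.09  0.3  -1.14] 0.0288
[[[0.006, 0.003, 0.5], [-0.001, 0.011, 0.029], 87.6], [[0.005, 0.003, 0.5], [0.0, -0.0, -0.0], 87.6], [[0.006, 0.002, 0.5], [0.0, -0.0, -0.0], 87.6], [[0.002, 0.001, 0.172], [0.0, -0.0, -0.0], 87.6], [[-0.0, -0.0, 0.0], [0.0, -0.0, -0.0], 87.6]]
end [0.54  0.193 0.07 ]
```

View pics/w8.png

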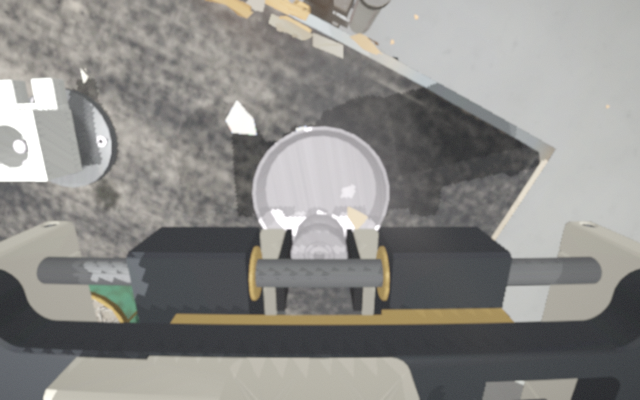

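apply_moves:
  targets:
    - [[0.01, 0.03, 0.45], [0, 0, 0.03], 24]
    - [[0.03, 0, 0.45], [0, 0, 0], 24]
    - [[0.03, 0, 0.45], [0, 0, 0], 24]
    - [[0, 0, 0.3], [0, 0, 0], 24]
    - [[0, 0, 0], [0, 0, 0], 24]

```text
time_s: 16.45
tcp_pos: [0.5409, 0.1897, 0.0722]
eef_rot: [180.0, 0.4, -154.9]
contact_force: [-0.3, -0.7, -0.7]
gripper_width: 0.029
```

```bash
python3 plan.py '[[0.540,0.194,0.038],-154.6,5,0.01]'
```

```text
16.45 [0.5409 0.1897 0.0722] [ 179.97    0.43 -154.93] [-0.31 -0.69 -0.67] 0.029
[[[-0.005, 0.031, 0.248], [0.004, 0.054, -0.041], 87.6], [[-0.008, 0.031, 0.248], [0.0, -0.0, 0.0], 87.6], [[-0.007, 0.03, 0.248], [0.0, -0.0, 0.0], 87.6], [[-0.004, 0.014, 0.11], [0.0, -0.0, 0.0], 87.6], [[0.0, -0.0, 0.0], [0.0, -0.0, 0.0], 87.6]]
end [0.54  0.194 0.038]
```

apply_moves:
  targets:
    - [[0, 0.05, 0.25], [0, 0.05, -0.04], 24]
    - [[0.02, 0.03, 0.25], [0, 0, 0], 24]
    - [[0, 0, 0.2], [0, 0, 0], 24]
    - [[0, 0, 0.06], [0, 0, 0], 24]
    - [[0, 0, 0], [0, 0, 0], 24]

```text
time_s: 16.95
tcp_pos: [0.5403, 0.1926, 0.0411]
eef_rot: [180.0, 0.2, -154.6]
contact_force: [0.6, -0.3, -1.1]
gripper_width: 0.0292
```

```bash
python3 plan.py '[[0.540,0.194,0.034],-154.6,5,0.01]'
```

```text
16.95 [0.5403 0.1926 0.0411] [ 1.7996e+02  1.6000e-01 -1.5461e+02] [ 0.56 -0.28 -1.1 ] 0.0292
[[[-0.008, 0.035, 0.179], [0.005, 0.019, -0.002], 87.6], [[0.0, 0.0, -0.0], [0.0, 0.0, 0.0], 87.6], [[0.0, 0.0, -0.0], [0.0, 0.0, 0.0], 87.6], [[0.0, 0.0, -0.0], [0.0, 0.0, 0.0], 87.6], [[0.0, 0.0, -0.0], [0.0, 0.0, 0.0], 87.6]]
end [0.54  0.194 0.034]
```

apply_moves:
  targets:
    - [[0, 0.01, 0.08], [0, 0.02, 0], 24]
    - [[0, 0, 0.06], [0, 0, 0], 24]
    - [[0, 0, 0.04], [0, 0, 0], 24]

```text
time_s: 17.25
tcp_pos: [0.5406, 0.1935, 0.0342]
eef_rot: [179.9, 0.1, -154.6]
contact_force: [0.5, -0.5, -0.6]
gripper_width: 0.029
```

apply_moves:
  targets:
    - [[0, 0, 0.03], [0, 0, 0], 24]

```text
time_s: 17.35
tcp_pos: [0.5407, 0.1936, 0.033]
eef_rot: [179.9, 0.1, -154.6]
contact_force: [0.3, -0.1, 0.9]
gripper_width: 0.029
```

apply_moves:
  targets:
    - [[0, 0, 0.015], [0, 0, 0], 24]
    - [[0, 0, 0], [0, 0, 0], 24]

```text
time_s: 17.55
tcp_pos: [0.541, 0.1938, 0.0331]
eef_rot: [180.0, 0.1, -154.6]
contact_force: [0.4, -0.6, -1.2]
gripper_width: 0.0293
```

apply_moves:
  targets:
    - [[0, 0, 0], [0, 0, 0], 34]
    - [[0, 0, 0], [0, 0, 0], 40]
    - [[0, 0, 0], [0, 0, 0], 44]
    - [[0, 0, 0], [0, 0, 0], 44]

```text
time_s: 17.95
tcp_pos: [0.5414, 0.194, 0.0334]
eef_rot: [179.9, 0.2, -154.6]
contact_force: [-0.1, 0.3, -0.3]
gripper_width: 0.0434
```

apply_moves:
  targets:
    - [[0, 0, -0.15], [0, 0, 0], 44]
    - [[0, 0, -0.3], [0, 0, 0], 44]
    - [[0, 0, -0.6], [0, 0, 0], 44]
    - [[0, 0, -0.8], [0, 0, 0], 44]
    - [[0, 0, -0.8], [0, 0, 0], 44]

```text
time_s: 18.45
tcp_pos: [0.5389, 0.1921, 0.1411]
eef_rot: [-180.0, -0.3, -154.6]
contact_force: [0.8, 0.6, 1.2]
gripper_width: 0.0441
```

apply_moves:
  targets:
    - [[-0.3, 0, -0.8], [0, 0, 0], 44]
    - [[-0.5, 0, -0.3], [0, 0, 0], 44]
    - [[0, 0, 0], [0, 0, 0], 44]
    - [[0, 0, 0], [0, 0, 0], 44]

```text
time_s: 18.85
tcp_pos: [0.5705, 0.2071, 0.1976]
eef_rot: [179.9, 0.4, -154.5]
contact_force: [-0.3, -1.0, -0.7]
gripper_width: 0.0442
```

```bash
python3 - <<'E'
from h import *
c=cap('wrist','pics/w9.png'); P,ok=cloud(c); z=P[...,2]
v,u=np.mgrid[:400,:640]
near=ok&(v<225)&(np.hypot(P[...,0]-.54,P[...,1]-.195)<.08)
mm=near&(z>.012)&(z<.022)&(np.hypot(P[...,0]-.54,P[...,1]-.195)>.045); q=P[mm][:,:2]*1000
A=np.c_[2*q,np.ones(len(q))]; s=np.linalg.lstsq(A,(q**2).sum(1),rcond=None)[0]; print('dish',s[:2])
mm=near&(z>.023)&(z<.04); q=P[mm]; print('die',cv2.minEnclosingCircle((q[:,:2]*1000).astype(np.float32)),np.median(z[mm]))
A=np.c_[q[:,:2]-q[:,:2].mean(0),np.ones(len(q))]; print('slope',np.linalg.lstsq(A,q[:,2],rcond=None)[0])
c=cap('top','pics/t9.png'); P,ok=cloud(c);z=P[...,2]
w=ok&(np.hypot(P[...,0]-.592,P[...,1]+.031)<.05)&(z>.055)&(z<.08); print('holder top',cv2.minAreaRect((P[w][:,:2]*1000).astype(np.float32)),np.median(z[w]))
a=cv2.imread('pics/top0.png'); cv2.imwrite('pics/t9z.png',np.vstack([cv2.resize(x[90:250,140:500],None,fx=1.8,fy=1.8) for x in (a,c['img'])]))
E
```

```text
dish [540.11951619 195.14059196]
die ((540.6906127929688, 194.3839874267578), 14.911637306213379) 0.027521973486774765
slope [0.01296324 0.00246741 0.02740136]
holder top ((591.9010620117188, -30.957080841064453), (50.08110046386719, 49.623374938964844), 25.935832977294922) 0.0660847782971119
```

View pics/w9.png

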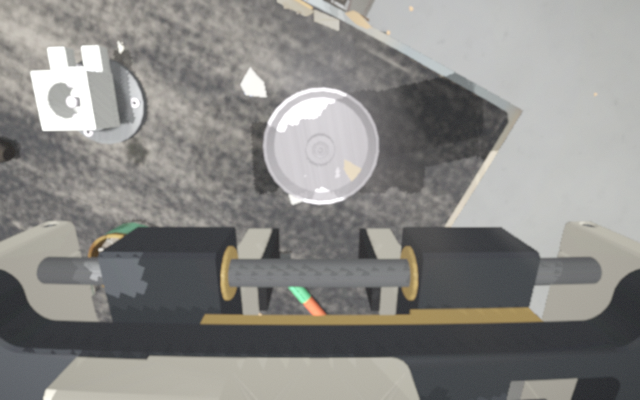

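View pics/t9z.png

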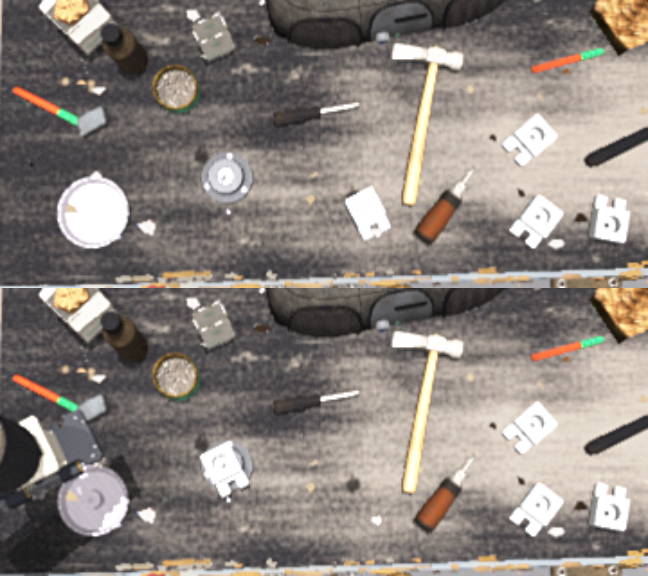

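All good: the die is upright at the dish centre, the holder is seated, and the bystanders haven't moved. Handing in.

```bash
python3 -c "
from plant import r
print(r.close_job()); s=r.get_state(); print(s['time_s'],s['contact_force'])"
```

```text
the job is handed in; nothing more can be done
None
the job is handed in; nothing more can be done
```

I gripped the leftmost holder by its plain faces and lowered it over the stand's pin, which found the access hole on the first try. I pressed until the die let go (about 18 N at most) and the holder sat on the shoulder, where the stand took about 23 N. I then lifted the die out and set it in the dish. The job was handed in at about 19 s of the 72 s allowed; no verdict is reported.

**Last checks:**
- **Holder:** its top is at 66 mm and level, so it sits on the shoulder. Its axis is about 4 mm from the stand's.
- **Die:** it stood about 18 mm proud before I lifted it. In the dish it is face up, with its face at 27.5 mm. It is within about 1 mm of the dish's centre, and the measured tilt is under 1°.
- **Bystanders:** the hammer, screwdriver and awl look unmoved in the before and after top views.

**Disagreements:**
- The wrist and top cameras differed by about 1–1.5 mm, which is within their stated calibration.
- The force reading as the die touched the dish floor was unclear, so it may have dropped up to 1 mm when released.

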